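# Clip the battery pack into its desk charger

## Task

Put the black battery pack into the desk charger: hook the thin tongue at its one end under the charger's lip with the other end still raised, then swing that end down and press until the spring catch has snapped back over it. Leave the pack lying flat and fully home in the charger, let go, and do not disturb the camera, the stapler or the mug.

Things in the scene. Friction and masses are not known exactly. Their poses are not given: they have to be found in the camera images.
- pack_center (a point): Centre of the loose battery pack (about 0.45 kg, black plastic, lying right side up), half-way up its body. Body 110 long (x) x 48 wide (y) x 40 high (z up), underside 20 below this point. A thin tongue sticks out of its -x end, a blunter foot out of its +x end. Its ribbed y sides can be gripped anywhere along the body.
- tongue_tip (a point): Point on the pack: middle of the lower edge of the tongue's free end, 73 towards -x of the pack's centre and 20 below it; axes as the pack's. The tongue is 18 long, 36 wide and 7 thick, level with the pack's underside.
- foot_end (a point): Point on the pack: middle of the lower edge of the foot's outer end, 63 towards +x of the pack's centre and 20 below it; axes as the pack's. The foot is 8 long, 36 wide and 10 high, level with the pack's underside.
- charger: Fixed base of the desk charger (dark plate 8 high, 100 wide, x from -116 to 128); place and yaw vary. Origin on the desk, z up. On it a grey cradle (slab top 18 above the desk) stands up to 12 either way along x from its middle place; how far is not reported (look or feel) and it is too stiff to move (80 N). Lip end -x (nearer the robot), catch end +x.
- slot (a point): Foot of the slot's back wall under the lip WHEN THE CRADLE IS IN ITS MIDDLE PLACE (really up to 12 either way in x): on the bay's floor and mid-line, 74.5 towards -x of the charger's origin, 18 above the desk; axes as the charger's. The lip, 4 thick, reaches 10 from this wall; underside 9.5 above the floor at the wall, 12.5 at its edge. Cheeks 42 apart bound the slot.
- lip (a point): Middle of the lip's free lower edge, 10 towards +x of the slot's back wall (same +-12 doubt in x), 12.5 above the bay's floor; axes as the charger's. The pack cannot go in flat: the tongue goes under when the pack is tilted tongue-down by about 0.3 to 0.4 rad, then slid towards -x until its end meets the back wall.
- bay (a point): Middle of the bay's floor (same +-12 doubt in x), 18 above the charger's origin; axes as the charger's. 139 towards +x of the slot's wall is the face of the catch housing (42 long, 66 wide, 30 above the floor); horns 10 high, 42 apart, reach 6.5 out of it beside the foot. Bay sides are open. A seated pack lies flat on the floor, its centre 20 above, within 3 in y.
- catch (a joint): Spring catch sliding in the housing: 0 = out, up to 0.009 m pushed in (+x). Its steel tooth, 34 wide, reaches 5.5 out, flat underside 11.5 above the bay's floor, sloping back steeply above. The descending foot pushes it in when the pack's foot end is pressed down with about 6 to 15 N (weight alone is not enough); it springs out over the foot when home.
- camera: Black camera, loose, 120 wide x 50 deep x 93 high with a lens 55 long towards its -x; origin at the centre of its underside. A bystander.
- stapler: Desk stapler, loose, 130 long (x) x 36 x 55 high; origin at the centre of its underside. A bystander.
- mug: White mug, loose, rim radius 40, 95 high, handle at its +y; origin at the centre of its underside. A bystander.
Not all that is in view belongs to the job. Leave any orange look-alike of the part that bears pack_center alone.

How it is judged:
By the outcome, as a careful person would: the job done as asked, in the order asked, and still so for the second after the job is handed in, with the robot touching nothing.
It also fails if it takes over 51 s, if anything falls off the work surface, if the arm or the gripper's body presses on something with over 40 N, if the wrist force passes 120 N, or if a joint passes its speed limit or range.

## Robot

A 7-joint arm with a two-finger parallel gripper is mounted at the origin on the work surface. World frame = base frame: x ahead of the robot, y to its left, z up, the work surface at z = 0. Lengths are in m, angles in rad, forces in N, time in s.
With the tool pointing down it reaches from about 0.375 to 0.925 m from the base axis. Payload 3.1 kg.
Tool frame: the origin (TCP) lies on the front face of the gripper's body, between the roots of the fingers; the fingertips stand 73 mm ahead of it and the grasp point (between the pads) lies 54 mm ahead of it (ctrl.finger_overhang is the distance from the TCP to the fingertips, in m); z points along the fingers, y is the direction in which the jaws open and shut (so a half turn about z gives the same grasp; the last joint's range is limited). The gripper opens to 85 mm and grips with 20 to 120 N. Pads are 22 mm wide; open, the fingers measure 114 mm over their backs; the gripper's body (76 mm by 85 mm) begins 54 mm behind the grasp point. The pads swing forward as they close: fully open they stand 13 mm farther back than shut.
Start: joints at [-1.339, 0.383, 0.044, 1.598, -0.018, 1.161, -0.05], TCP at [0.21, 0.615, 0.304] pointing down, gripper open.
Joint ranges: [-2.61, 2.61], [-0.41, 2.15], [-1.48, 1.57], [0, 2.5], [-1.57, 4.71], [0.05, 1.97], [-2.85, 2.85]. Speed limits (rad/s): [2.79, 2.79, 3.14, 3.14, 3.14, 3.14, 3.14].

## Interface

Orientations are given as a unit quaternion [x, y, z, w].
In Python, from plant import monitor, optics, order, ctrl gives the robot as it stands. The module is installed in compiled form; this text tells all that it offers.
- The arm moves only by the tool apply_moves, never from a script. Its argument "commands" is a list that holds one entry, the list of rows, each a list of 6 numbers: the shift along the tool's x, y, z in cm, then the turn, a rotation vector about the tool's x, y, z in degrees. A call has exactly 5 rows; each row shifts and turns the commanded pose from where the row before left it, along the tool's axes as they then stand; what a row does not reach is not made up. A row lasts 1/12 s, in which the tool goes at most 41.7 mm and 7.16 degrees, less where a joint would pass 70% of its speed; a pose out of reach is approached as far as the arm can. A call is refused whole if a number of a shift passes 4.17 or a number of a turn 7.16, either way. A call with a gripper value outside its range is refused whole. "jaw" is the opening, from -1 (shut) to 1 (fully open), set as the call begins (left out, the last holds). The fingers move at their own pace and stop on an object; the grip force is fixed at half the most. Time passes only in rows, so rows that do not move let the fingers close, or fill a call up. It gives the time, the measured TCP pose, the force and the opening at its end, in the units of the state.
- monitor.state(): the state, without advancing time (a new reading comes with each control period).
- optics.snapshot(name): name is "scene" or "side" or "wrist"; returns the picture (400x640x3 uint8, blue, green, red); there is no depth.
- optics.camera_model(name): a dict with "mtx" (3x3 intrinsics, pixels), "extrinsics" (4x4, takes a point from camera to world coordinates); the wrist camera has in their place "tool_from_camera" (4x4, takes a point from camera to tool coordinates, whose origin is the TCP and whose axes are the flange's). Camera axes: x right, y down, z forward; pixel columns grow to the right and rows downward; lengths in m; the calibration is good to about 2 mm. A picture is of the moment at which its call begins: read the wrist's pose just before it. camera_model takes no time and is no camera call.
- order.job_done(): hands the job in, once; it reports no verdict.
The state is a dict: "time_s": time; "joint_positions": joint angles; "joint_vel": joint speeds; "tau": joint torques, N m; "tcp_pos": TCP position; "tcp_rot": TCP orientation; "ft_force": force on the tool from outside, world axes, zero at the start; "torque": the same for the moment, N m; "width": finger opening in m.
Only numpy, scipy, OpenCV 4.12 (cv2) and the standard library are available. Lean on these libraries where they do the work, as an engineer would, in place of code of your own. Each camera call takes 0.05 s, during which the arm holds its last target.

## Working session

There is one attempt and no reset: what is moved stays moved. The work goes in short steps, Python scripts to look and compute and a tool call to move; the robot and the scene stay as the last step left them, time stands still between calls to the robot, and variables do not carry over. Pictures are saved under pics/ and viewed, and the job is handed in when it is done.

Besides the shell and the picture viewer there is one more tool, called by a JSON object that holds its "name" and its "arguments", one argument or row to a line. apply_moves: Moves the arm, as the interface text tells. Its arguments: {"type":"object","properties":{"commands":{"type":"array","items":{"type":"array","items":{"type":"array","items":{"type":"number"}}}},"jaw":{"type":"number"}},"required":["commands"]}

```bash
mkdir -p pics
python3 - <<'E'
from plant import monitor, optics, order, ctrl
import cv2,numpy as np
np.set_printoptions(precision=4,suppress=True)
s=monitor.state(); print(s, ctrl.finger_overhang)
for n in ["scene","side","wrist"]:
    cv2.imwrite(f"pics/{n}0.png",optics.snapshot(n)); print(n,optics.camera_model(n))
E
```

```text
{'time_s': 0.0, 'joint_positions': array([-1.3388,  0.3838,  0.0438,  1.5996, -0.0179,  1.1612, -0.0499]), 'joint_vel': array([ 0.0002, -0.0014,  0.0006,  0.0013,  0.    ,  0.0001, -0.0008]), 'tau': array([ -0.0005, -43.3456,   1.0243, -24.9522,   0.0106,   0.0114,
         0.    ]), 'tcp_pos': array([0.2102, 0.6142, 0.3025]), 'tcp_rot': array([ 0.1641,  0.9864, -0.0013, -0.0002]), 'ft_force': array([-0.1805,  0.4344, -0.3388]), 'torque': array([0.0015, 0.0006, 0.0103]), 'width': 0.08514393654880917} 0.0726
scene {'mtx': array([[483.1576,   0.    , 320.6241],
       [  0.    , 483.1576, 202.9581],
       [  0.    ,   0.    ,   1.    ]]), 'extrinsics': array([[ 0.3332,  0.636 , -0.696 ,  1.29  ],
       [ 0.9429, -0.2253,  0.2455, -0.2898],
       [-0.0006, -0.738 , -0.6748,  0.8038],
       [ 0.    ,  0.    ,  0.    ,  1.    ]])}
side {'mtx': array([[391.7772,   0.    , 320.0136],
       [  0.    , 391.7772, 198.9975],
       [  0.    ,   0.    ,   1.    ]]), 'extrinsics': array([[ 0.9839, -0.1385,  0.1131,  0.4145],
       [-0.1787, -0.7436,  0.6443, -0.5874],
       [-0.0051, -0.6541, -0.7564,  0.7748],
       [ 0.    ,  0.    ,  0.    ,  1.    ]])}
wrist {'mtx': array([[312.7413,   0.    , 322.631 ],
       [  0.    , 312.7413, 198.5708],
       [  0.    ,   0.    ,   1.    ]]), 'tool_from_camera': array([[-0.0004, -0.9588, -0.2842,  0.0715],
       [ 1.    , -0.0004, -0.0001, -0.0005],
       [-0.    , -0.2842,  0.9588, -0.0692],
       [ 0.    ,  0.    ,  0.    ,  1.    ]])}
```

View pics/scene0.png

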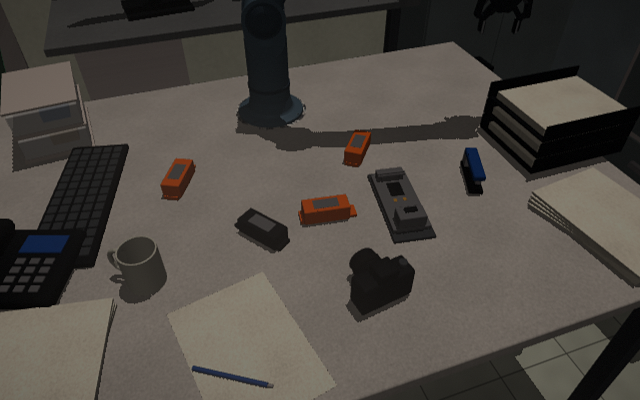

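View pics/side0.png

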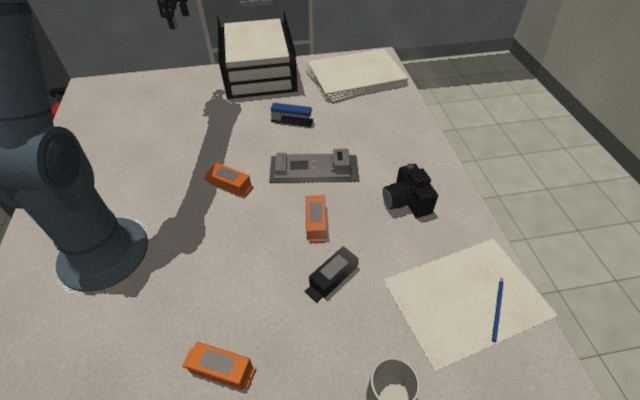

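View pics/wrist0.png

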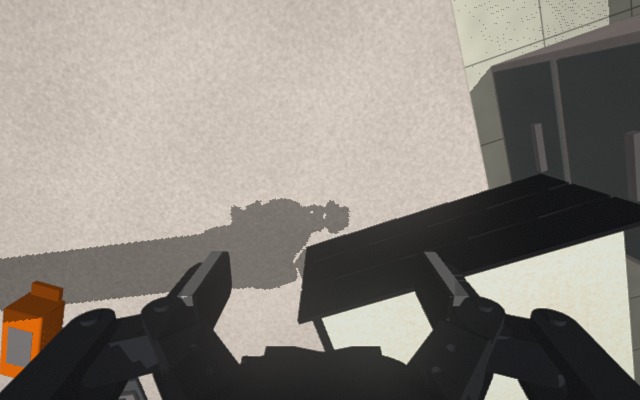

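Candidates for the pack are the black pack at scene (262,230) / side (332,273), three orange look-alikes at scene (178,179), (357,148) and (327,209), and the black camera at scene (380,283). The black one fits the description, so I'll check it in close crops.

Run:
```python
import cv2,numpy as np
a=cv2.imread("pics/scene0.png");b=cv2.imread("pics/side0.png")
def crop(im,x,y,w,h,n,k):
    c=cv2.resize(im[y:y+h,x:x+w],None,fx=k,fy=k,interpolation=cv2.INTER_CUBIC)
    c=np.clip(255*(c/255.)**0.5,0,255).astype(np.uint8)
    cv2.imwrite(n,c)
crop(a,225,195,80,60,"pics/c1.png",10)
crop(b,295,240,80,60,"pics/c2.png",10)
crop(a,355,155,100,75,"pics/c3.png",8)
crop(b,262,140,100,50,"pics/c4.png",8)
```

```text
(no output)
```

View pics/c1.png

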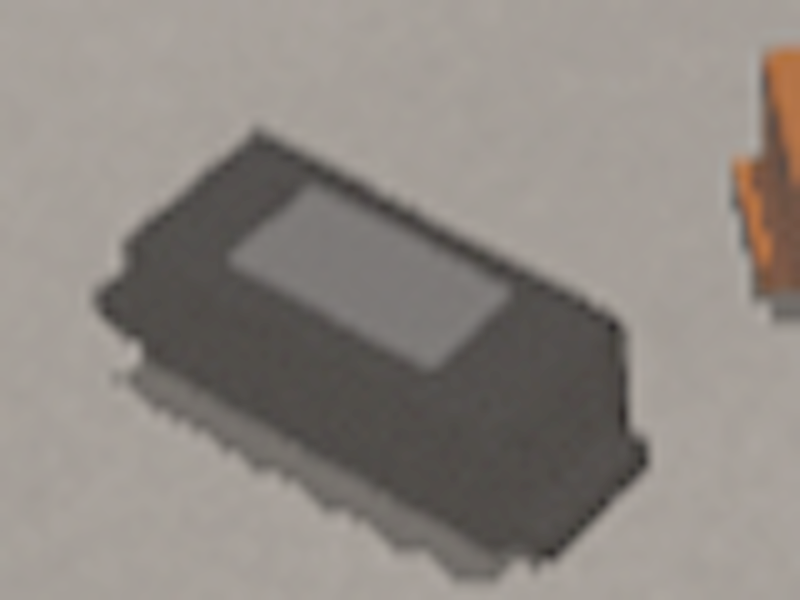

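View pics/c2.png

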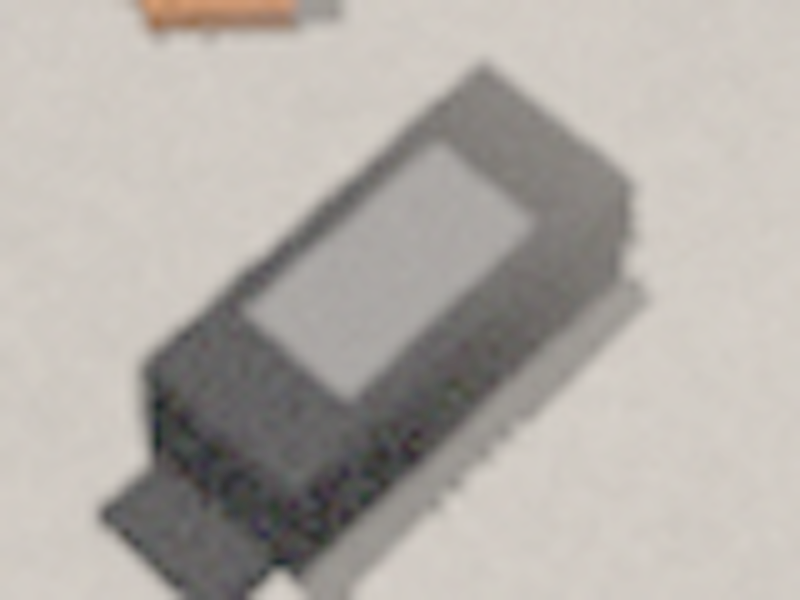

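View pics/c3.png

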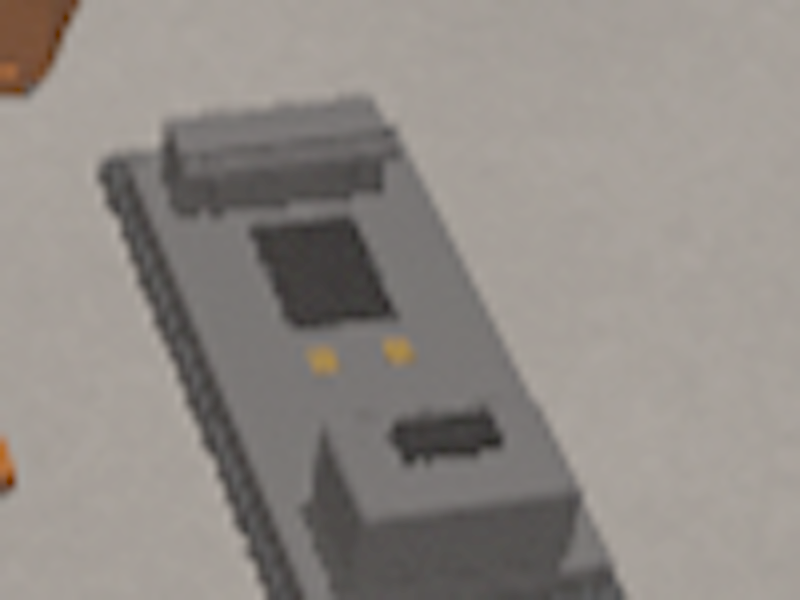

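View pics/c4.png

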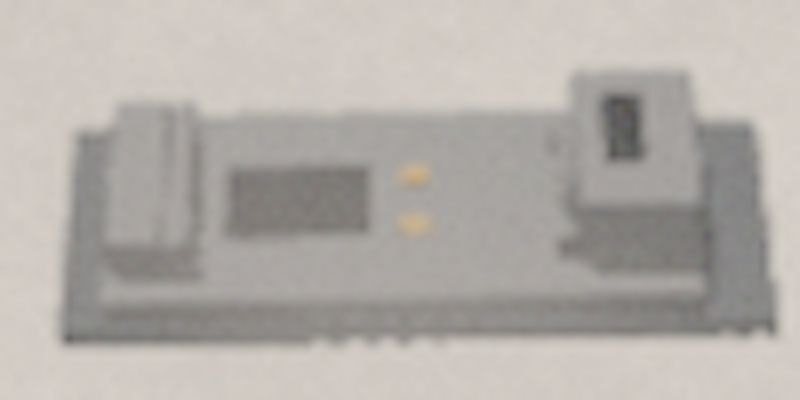

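The close crop confirms the black pack, with no orange. Its tongue end is at side (306,292), pointing down-left, and its foot end is at side (355,260). The charger's lip is at side (280,165) and its catch housing at side (341,158).

```bash
cat > h.py <<'E'
import numpy as np, cv2
from scipy.optimize import least_squares
from scipy.spatial.transform import Rotation as R
from plant import monitor, optics
def proj(cam,P,Tw=None):
    m=optics.camera_model(cam); P=np.atleast_2d(P)
    T=m["extrinsics"] if Tw is None else Tw
    Rm,t=T[:3,:3],T[:3,3]
    q=(P-t)@Rm; uv=q@m["mtx"].T; return uv[:,:2]/uv[:,2:]
def wristT(s):
    T=np.eye(4);T[:3,:3]=R.from_quat(s["tcp_rot"]).as_matrix();T[:3,3]=s["tcp_pos"]
    return T@optics.camera_model("wrist")["tool_from_camera"]
def pose2(p,P):
    c,s=np.cos(p[2]),np.sin(p[2]);P=np.atleast_2d(P).astype(float)
    return np.c_[p[0]+c*P[:,0]-s*P[:,1],p[1]+s*P[:,0]+c*P[:,1],P[:,2]]
def box(x0,x1,y0,y1,z0,z1): return np.array([[x,y,z] for x in(x0,x1) for y in(y0,y1) for z in(z0,z1)])/1000.
PACK=[box(-55,55,-24,24,0,40),box(-73,-55,-18,18,0,7),box(55,63,-18,18,0,10)]
def mask(cam,p,boxes,Tw=None,k=4):
    im=np.zeros((400*k,640*k),np.uint8)
    for b in boxes:
        uv=(proj(cam,pose2(p,b),Tw)+.5)*k-.5
        cv2.fillConvexPoly(im,cv2.convexHull(np.round(uv).astype(np.int32)),255)
    return cv2.resize(im,(640,400),interpolation=cv2.INTER_AREA)/255.
def crop(im,x,y,w,h,n,k):
    c=cv2.resize(im[y:y+h,x:x+w],None,fx=k,fy=k,interpolation=cv2.INTER_CUBIC)
    cv2.imwrite(n,np.clip(255*(c/255.)**0.5,0,255).astype(np.uint8))
E
cat > fit.py <<'E'
from h import *
from scipy.optimize import minimize
a=cv2.imread("pics/scene0.png");b=cv2.imread("pics/side0.png")
for im,pts in((a,[(255,218),(262,240),(270,249),(232,240),(285,240),(240,200)]),(b,[(320,285),(335,285),(310,285),(345,275),(335,292),(300,270)])):
    print([tuple(int(v) for v in im[y,x]) for x,y in pts])
E
python3 fit.py
python3 - <<'E'
from h import *
a=cv2.imread("pics/scene0.png")
crop(a,352,168,100,75,"pics/c5.png",8)
E
```

```text
[(56, 58, 62), (22, 24, 25), (46, 50, 55), (91, 99, 106), (24, 25, 28), (97, 104, 112)]
[(38, 38, 37), (16, 14, 13), (32, 31, 34), (33, 37, 39), (80, 87, 92), (147, 158, 168)]
```

View pics/c5.png

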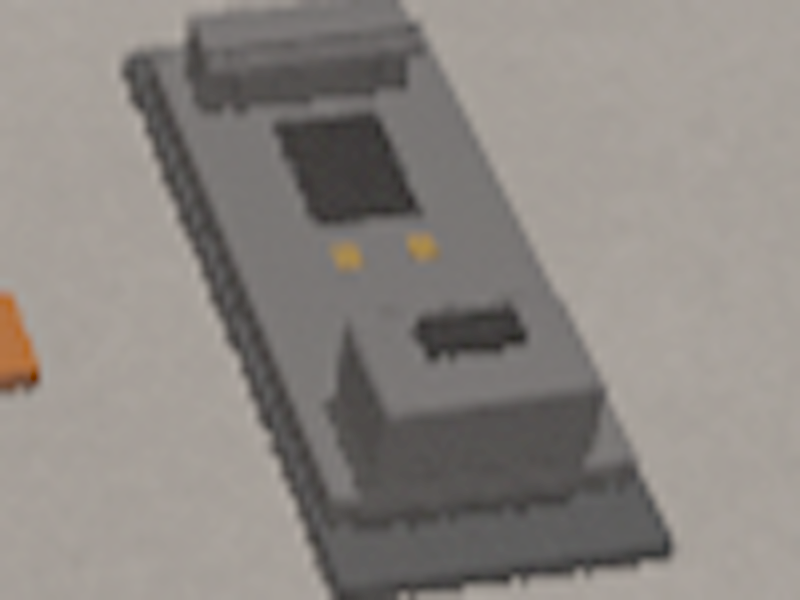

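```bash
cat > fit.py <<'E'
from h import *
from scipy.optimize import minimize
a=cv2.imread("pics/scene0.png");b=cv2.imread("pics/side0.png")
def fill(m,seed):
    m=m.astype(np.uint8); n,l=cv2.connectedComponents(m); m=(l==l[seed[1],seed[0]]).astype(np.uint8)
    c,_=cv2.findContours(m,cv2.RETR_EXTERNAL,cv2.CHAIN_APPROX_NONE); o=np.zeros_like(m); cv2.drawContours(o,c,-1,1,-1); return o
ga=a.max(2);gb=b.max(2)
ma=fill(ga<42,(262,240)); mb=fill(gb<75,(335,285))
roi_a=(slice(195,260),slice(220,310)); roi_b=(slice(235,310),slice(290,380))
def cost(p):
    q=[p[0],p[1],p[2]]
    return np.abs(mask("scene",q,PACK)-ma)[roi_a].sum()+np.abs(mask("side",q,PACK)-mb)[roi_b].sum()
# init from side pixel to desk
m=optics.camera_model("side")
def ray(cam,uv,z):
    m=optics.camera_model(cam);T=m["extrinsics"];d=T[:3,:3]@np.linalg.solve(m["mtx"],[uv[0],uv[1],1]);t=T[:3,3];return t+d*(z-t[2])/d[2]
f=ray("side",(350,253),.04);t=ray("side",(312,280),.04);print(f,t)
c=(f+t)/2; y=np.arctan2(*(f-t)[1::-1])
best=min((minimize(cost,[c[0]+dx,c[1],y+dy],method="Nelder-Mead",options=dict(initial_simplex=np.array([[c[0]+dx,c[1],y+dy]]*4)+np.vstack([np.zeros(3),np.diag([.01,.01,.1])]),xatol=1e-5,fatol=.01)) for dx in(-.01,.01) for dy in(-.1,.1)),key=lambda r:r.fun)
print("pack",best.x,best.fun,ma.sum(),mb.sum(), cost(best.x))
# charger points
S=lambda u,v,x0,y0,k:((u+.5)/k-.5+x0,(v+.5)/k-.5+y0)
ch=[("side",S(65,342,262,140,8),(-116,-50,0),0),("side",S(775,335,262,140,8),(128,-50,0),0),("side",S(755,122,262,140,8),(128,50,8),0),("side",S(80,131,262,140,8),(-116,50,8),0),
("side",S(572,75,262,140,8),(64.5,33,48),1),("side",S(690,75,262,140,8),(106.5,33,48),1),("side",S(578,207,262,140,8),(64.5,-33,48),1),("side",S(705,207,262,140,8),(106.5,-33,48),1),
("scene",S(125,55,352,168,8),(-116,-50,8),0),("scene",S(672,550,352,168,8),(128,50,0),0),("scene",S(345,600,352,168,8),(128,-50,0),0),
("scene",S(348,315,352,168,8),(64.5,-33,48),1),("scene",S(390,415,352,168,8),(106.5,-33,48),1),("scene",S(605,385,352,168,8),(106.5,33,48),1)]
def res(p):
    r=[]
    for cam,uv,P,f in ch:
        P=np.array(P)/1000.; P[0]+=f*p[3]; r+=list(proj(cam,pose2(p,P))[0]-uv)
    return r
r=least_squares(res,[.6,.1,0,0],loss="soft_l1",x_scale=[.01,.01,.1,.01]);print("charger",r.x);print(np.round(np.reshape(res(r.x),(-1,2)),1).tolist())
E
python3 fit.py
```

```text
[ 0.56136819 -0.12925912  0.04      ] [ 0.46750297 -0.18011814  0.04      ]
pack [ 0.51881014 -0.15836682  0.61352544] 281.74901960784314 1303 1410 281.74901960784314Traceback (most recent call last):
  File "fit.py", line 32, in <module>
    r=least_squares(res,[.6,.1,0,0],loss="soft_l1",x_scale=[.01,.01,.1,.01]);print("charger",r.x);print(np.round(np.reshape(res(r.x),(-1,2)),1).tolist())
    return func(*args, **kwargs)
    result = trf(vector_fun.fun, vector_fun.jac, x0, f0, J0, lb, ub, ftol, xtol,
                 gtol, max_nfev, x_scale, loss_function, tr_solver,
                 tr_options.copy(), verbose, callback=callback_wrapped)
    return trf_no_bounds(
        fun, jac, x0, f0, J0, ftol, xtol, gtol, max_nfev, x_scale,
        loss_function, tr_solver, tr_options, verbose, callback=callback)
    J = jac(x)
    self._update_jac()
    ~~~~~~~~~~~~~~~~^^
    self.J = self.jac_wrapped(xp_copy(self.x), f0=self.f)
             ~~~~~~~~~~~~~~~~^^^^^^^^^^^^^^^^^^^^^^^^^^^^
    J, dct = approx_derivative(
             ~~~~~~~~~~~~~~~~~^
        self.fun,
        ^^^^^^^^^
    ...<2
[... 374 characters left out ...]
 ^^^
    df = [f_eval - f0 for f_eval in f_evals]
                                    ^^^^^^^
    f = np.atleast_1d(self.fun(x, *self.args, **self.kwargs))
                      ~~~~~~~~^^^^^^^^^^^^^^^^^^^^^^^^^^^^^^
    return np.atleast_1d(self.fun(x))
                         ~~~~~~~~^^^
    return self.f(x, *self.args, **self.kwargs)
           ~~~~~~^^^^^^^^^^^^^^^^^^^^^^^^^^^^^^
  File "fit.py", line 30, in res
    P=np.array(P)/1000.; P[0]+=f*p[3]; r+=list(proj(cam,pose2(p,P))[0]-uv)
                                               ~~~~^^^^^^^^^^^^^^^^
  File "h.py", line 6, in proj
    m=optics.camera_model(cam); P=np.atleast_2d(P)
ValueError: time passes only in moves, steps and waits
```

View pics/o_scene.png

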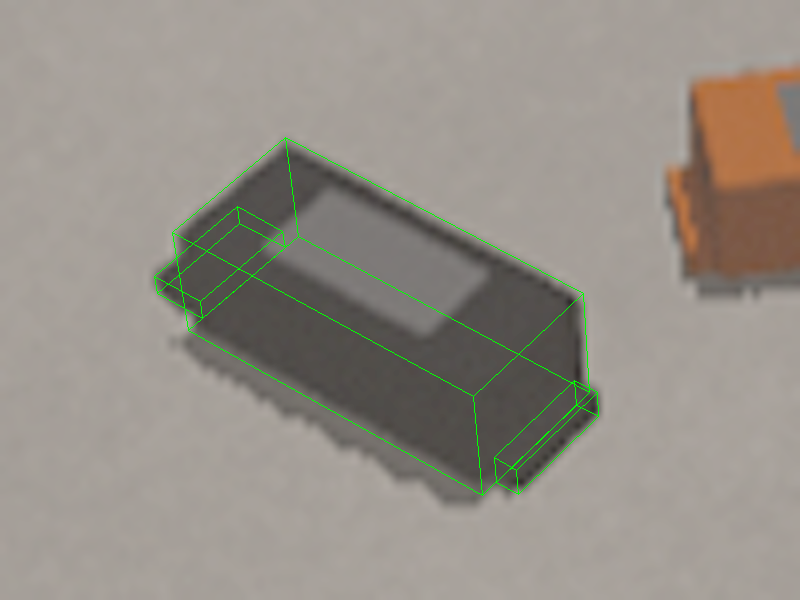

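View pics/o_side.png

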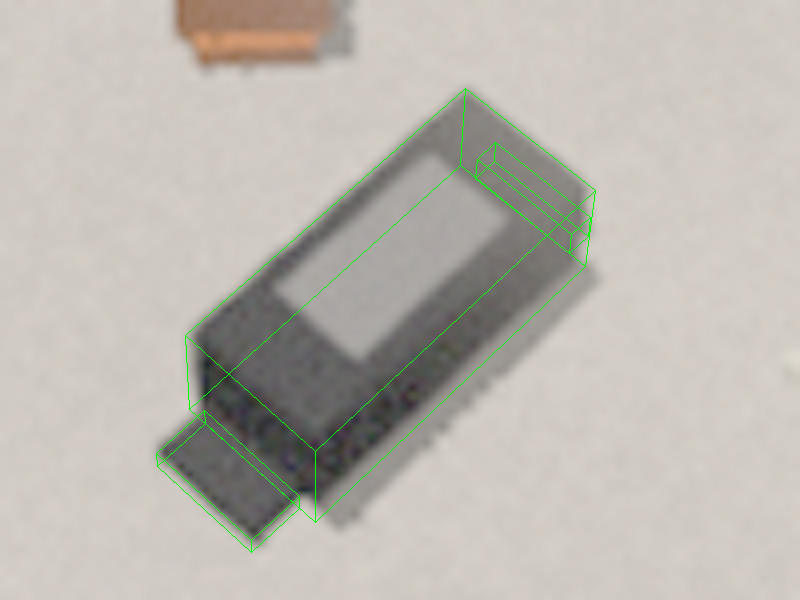

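The overlay fits to about 2 mm. The pack is at (0.519,-0.158) with yaw 0.61. The charger is at (0.526,0.183) with yaw -0.163, and its cradle is offset about -4.5 mm. Next I'll look at the charger with the wrist camera on the way to the pack.

```bash
cat > plan.py <<'E'
from h import *
def Rdown(yaw_y, tilt=0.0, cyaw=None):
    """tool z down, tool y at world angle yaw_y(deg); tilt (rad): then rotated about its y axis so pack +x goes up"""
    a=np.radians(yaw_y); y=np.array([np.cos(a),np.sin(a),0]); z=np.array([0,0,-1.]); x=np.cross(y,z)
    M=np.c_[x,y,z]
    return R.from_rotvec(-tilt*y).as_matrix()@M
def plan(tp,TR,n=None,s=None,pr=True,start=None):
    if start is None:
        s=s or monitor.state(); p0=s["tcp_pos"];R0=R.from_quat(s["tcp_rot"])
    else: p0,R0=start; R0=R.from_matrix(R0)
    TR=R.from_matrix(TR); rv=(R0.inv()*TR).as_rotvec()
    d=np.linalg.norm(np.subtract(tp,p0)); m=max(d/.0395,np.degrees(np.linalg.norm(rv))/6.9,1)
    n=n or int(5*np.ceil(m/5)); out=[];p=np.array(p0,float);Rc=R0
    for i in range(n):
        tgt=p0+(np.array(tp)-p0)*(i+1)/n
        sh=np.round(Rc.inv().apply(tgt-p)*100,2); st=np.round(np.degrees(rv)/n,2)
        out.append([*sh.tolist(),*st.tolist()]); p=p+Rc.apply(sh/100); Rc=Rc*R.from_rotvec(np.radians(st))
    if pr:
        print(f"dist {d*1000:.1f}mm rot {np.degrees(rv).round(2)} rows {n}")
        for i in range(0,n,5): print("[",",".join(str(r).replace(" ","") for r in out[i:i+5]),"]")
    return out
E
python3 - <<'E'
from plan import *
plan([.46,.195,.25],Rdown(80.7))
E
```

```text
dist 491.0mm rot [-0.12 -0.01 -9.59] rows 15
[ [-2.48,-2.11,0.36,-0.01,-0.0,-0.64],[-2.46,-2.13,0.35,-0.01,-0.0,-0.64],[-2.43,-2.16,0.36,-0.01,-0.0,-0.64],[-2.41,-2.19,0.35,-0.01,-0.0,-0.64],[-2.38,-2.21,0.36,-0.01,-0.0,-0.64] ]
[ [-2.36,-2.24,0.35,-0.01,-0.0,-0.64],[-2.33,-2.27,0.36,-0.01,-0.0,-0.64],[-2.31,-2.29,0.35,-0.01,-0.0,-0.64],[-2.29,-2.32,0.35,-0.01,-0.0,-0.64],[-2.25,-2.35,0.36,-0.01,-0.0,-0.64] ]
[ [-2.23,-2.37,0.35,-0.01,-0.0,-0.64],[-2.21,-2.39,0.35,-0.01,-0.0,-0.64],[-2.17,-2.42,0.35,-0.01,-0.0,-0.64],[-2.15,-2.44,0.35,-0.01,-0.0,-0.64],[-2.12,-2.47,0.35,-0.01,-0.0,-0.64] ]
```

{"name": "apply_moves", "arguments": {
  "commands": [
    [[-2.45,-2.15,0.35,0,0,-0.6],[-2.45,-2.15,0.35,0,0,-0.6],[-2.45,-2.15,0.35,0,0,-0.6],[-2.4,-2.2,0.35,0,0,-0.6],[-2.4,-2.2,0.35,0,0,-0.6]]
  ]
}}

```text
time_s: 0.57
tcp_pos: [0.2937, 0.473, 0.2858]
tcp_rot: [0.138, 0.99, -0.0, -0.0]
ft_force: [1.0, 0.1, 0.2]
width: 0.0855
```

{"name": "apply_moves", "arguments": {
  "commands": [
    [[-2.35,-2.25,0.35,0,0,-0.6],[-2.35,-2.25,0.35,0,0,-0.6],[-2.3,-2.3,0.35,0,0,-0.6],[-2.3,-2.3,0.35,0,0,-0.7],[-2.25,-2.35,0.35,0,0,-0.7]]
  ]
}}

```text
time_s: 0.98
tcp_pos: [0.3764, 0.333, 0.2685]
tcp_rot: [0.11, 0.994, -0.0, -0.0]
ft_force: [0.9, 1.0, 0.0]
width: 0.0854
```

{"name": "apply_moves", "arguments": {
  "commands": [
    [[-2.25,-2.35,0.35,0,0,-0.7],[-2.2,-2.4,0.35,0,0,-0.7],[-2.15,-2.4,0.35,0,0,-0.7],[-2.15,-2.45,0.35,0,0,-0.7],[-2.1,-2.45,0.35,0,0,-0.7]]
  ]
}}

```text
time_s: 1.4
tcp_pos: [0.4592, 0.1936, 0.2511]
tcp_rot: [0.08, 0.997, 0.0, -0.0]
ft_force: [0.6, 0.7, -0.1]
width: 0.0854
```

Run:
```python
from h import *
s=monitor.state(); im=optics.snapshot("wrist"); cv2.imwrite("pics/w1.png",im); pickle.dump(s,open("w1.pkl","wb"))
print(s["time_s"],s["tcp_pos"],s["tcp_rot"],s["joint_positions"].round(2),s["joint_vel"].round(2),s["ft_force"])
T=wristT(s)
print(proj("wrist",pose2([.5261,.1833,-.16255],np.array([[0,0,0],[-116,-50,0],[128,50,0]])/1000),T))
```

```text
1.4 [0.45915185 0.19359959 0.25111775] [ 7.98405764e-02  9.96807639e-01  3.55909003e-05 -1.08656878e-04] [-0.77  0.15  0.31  2.02 -0.06  0.97  0.98] [ 0.52  0.15  0.3  -0.05 -0.11 -0.08  1.01] [ 0.63837066  0.73785487 -0.1070238 ]
[[323.57195171 236.94856968]
 [274.08619636 129.98010898]
 [364.06480222 333.59780416]]
```

View pics/w1.png

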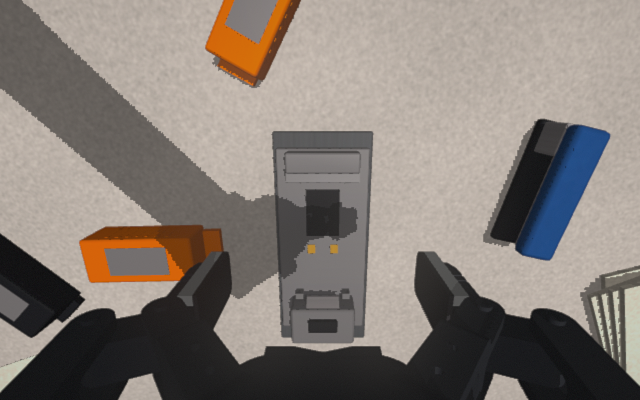

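The wrist view shows the charger with its lip at (322,163), pad at (322,212) and housing at (322,320). The stapler is at (550,190) and an orange look-alike at (150,250). I'll zoom in to refine the charger pose and cradle offset.

Run:
```python
from h import *
im=cv2.imread("pics/w1.png")
crop(im,265,125,115,86,"pics/c6.png",6)
crop(im,265,265,115,86,"pics/c7.png",6)
```

```text
(no output)
```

View pics/c6.png

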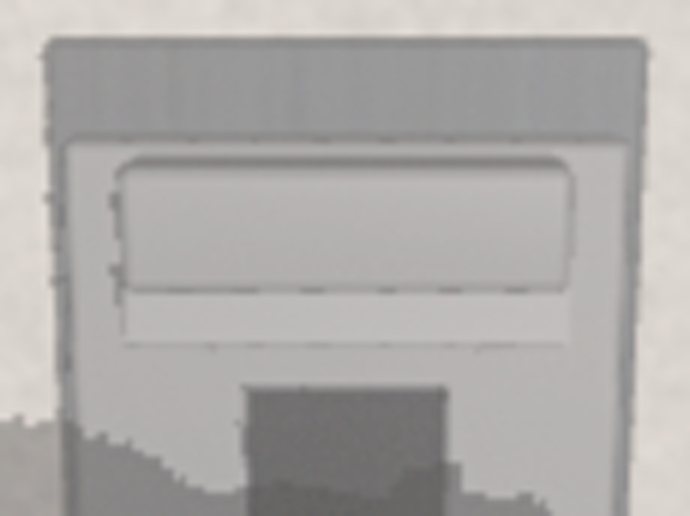

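View pics/c7.png

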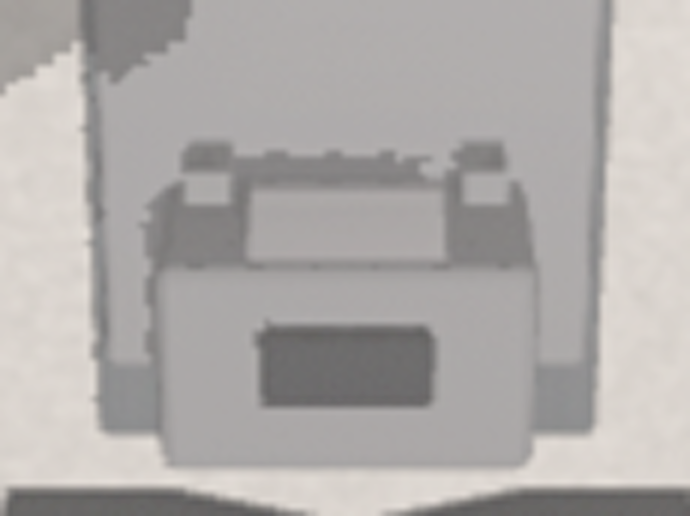

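```bash
cat > fit2.py <<'E'
from h import *
exec(open("fit.py").read().split("# charger points")[1].split("def res")[0])
s=pickle.load(open("w1.pkl","rb"));T=wristT(s)
S6=lambda u,v,y0:((u+.5)/6-.5+265,(v+.5)/6-.5+y0)
w=[(S6(45,40,125),(-116,-50,8),0),(S6(647,40,125),(-116,50,8),0),(S6(100,432,265),(128,-50,8),0),(S6(595,432,265),(128,50,8),0),
(S6(158,268,265),(64.5,-33,48),1),(S6(538,266,265),(64.5,33,48),1),(S6(165,465,265),(106.5,-33,48),1),(S6(530,465,265),(106.5,33,48),1)]
def res(p,st=1):
    r=[]
    for cam,uv,P,f in ch:
        P=np.array(P)/1000.; P[0]+=f*p[3]; r+=list(st*(proj(cam,pose2(p,P))[0]-uv))
    for uv,P,f in w:
        P=np.array(P)/1000.; P[0]+=f*p[3]; r+=list(proj("wrist",pose2(p,P),T)[0]-uv)
    return r
for st in(0,1):
    r=least_squares(lambda p:res(p,st),[.526,.18,-.16,0],x_scale=[.01,.01,.1,.01]);print(st,r.x.round(5))
    print(np.round(np.reshape(res(r.x),(-1,2)),1).tolist())
    d=r.x[3]*1000
    print("lip edge",[proj("wrist",pose2(r.x,np.array([[-64.5+d,0,z]])/1000),T)[0] for z in(30.5,34.5)],"observed row",125+345/6-.5)
E
python3 fit2.py
```

```text
0 [ 0.5256   0.1821  -0.15918 -0.00659]
[[-1.1, 1.6], [0.2, 0.8], [-0.1, 0.1], [-1.0, 0.5], [-1.2, -0.1], [-0.7, -0.4], [-0.9, 0.2], [-0.9, -0.1], [-0.4, -0.6], [0.1, 1.5], [-1.2, 1.0], [-1.1, -0.6], [-0.9, -0.6], [0.3, -0.5], [-0.9, -0.8], [1.0, -0.9], [-0.4, 1.4], [0.5, 1.3], [-1.0, -0.7], [0.8, -0.5], [-0.9, 0.7], [1.0, 0.7]]
lip edge [array([322.32014446, 180.41474988]), array([322.31641626, 181.38863767])] observed row 182.0
1 [ 0.52569  0.1823  -0.15906 -0.00606]
[[-1.1, 1.5], [0.2, 0.8], [-0.1, 0.0], [-1.0, 0.4], [-1.0, -0.1], [-0.5, -0.4], [-0.7, 0.1], [-0.7, -0.2], [-0.3, -0.6], [0.2, 1.5], [-1.1, 1.0], [-1.0, -0.5], [-0.8, -0.4], [0.5, -0.3], [-0.7, -0.7], [1.2, -0.9], [-0.2, 1.5], [0.7, 1.4], [-0.8, -0.2], [1.0, 0.0], [-0.7, 1.2], [1.2, 1.1]]
lip edge [array([322.54004597, 181.0134884 ]), array([322.53919382, 181.99465116])] observed row 182.0
```

Run:
```python
from plan import *
t=pose2([.5188,-.1584,.6135],[-.055,0,.21])[0]; print(t)
plan(t,Rdown(125.15))
```

```text
[ 0.47382991 -0.1900653   0.21      ]
dist 378.3mm rot [-3.200e-01  4.000e-02 -4.486e+01] rows 10
[ [-0.74,-3.68,0.43,-0.03,0.0,-4.49],[-0.46,-3.74,0.42,-0.03,0.0,-4.49],[-0.16,-3.75,0.42,-0.03,0.0,-4.49],[0.14,-3.76,0.42,-0.03,0.0,-4.49],[0.43,-3.73,0.42,-0.03,0.0,-4.49] ]
[ [0.72,-3.69,0.42,-0.03,0.0,-4.49],[1.0,-3.63,0.41,-0.03,0.0,-4.49],[1.29,-3.53,0.41,-0.03,0.0,-4.49],[1.56,-3.42,0.42,-0.03,0.0,-4.49],[1.82,-3.29,0.4,-0.03,0.0,-4.49] ]
```

{"name": "apply_moves", "arguments": {
  "commands": [
    [[-0.75,-3.7,0.4,0,0,-4.5],[-0.45,-3.75,0.4,0,0,-4.5],[-0.15,-3.75,0.4,0,0,-4.5],[0.15,-3.75,0.4,0,0,-4.5],[0.45,-3.75,0.4,0,0,-4.5]]
  ]
}}

```text
time_s: 1.87
tcp_pos: [0.4653, 0.0055, 0.2312]
tcp_rot: [-0.118, 0.993, 0.0, 0.0]
ft_force: [0.8, -0.7, 0.5]
width: 0.0854
```

{"name": "apply_moves", "arguments": {
  "commands": [
    [[0.7,-3.7,0.4,0,0,-4.5],[1.0,-3.65,0.4,0,0,-4.5],[1.3,-3.55,0.4,0,0,-4.5],[1.55,-3.4,0.4,0,0,-4.5],[1.8,-3.3,0.4,0,0,-4.5]]
  ]
}}

```text
time_s: 2.28
tcp_pos: [0.4734, -0.1825, 0.2111]
tcp_rot: [-0.309, 0.951, 0.0, 0.0]
ft_force: [0.3, 0.4, 0.6]
width: 0.0857
```

{"name": "apply_moves", "arguments": {
  "commands": [
    [[0,0,0,0,0,0],[0,0,0,0,0,0],[0,0,0,0,0,0],[0,0,0,0,0,0],[0,0,0,0,0,0]]
  ]
}}

```text
time_s: 2.7
tcp_pos: [0.4741, -0.1791, 0.2112]
tcp_rot: [-0.309, 0.951, 0.0, 0.0]
ft_force: [0.4, -0.7, -0.7]
width: 0.0853
```

```bash
cat > w2.py <<'E'
from h import *
s=monitor.state(); im=optics.snapshot("wrist"); cv2.imwrite("pics/w2.png",im); pickle.dump(s,open("w2.pkl","wb"))
print(s["time_s"],s["tcp_pos"],s["tcp_rot"],s["joint_positions"].round(2),s["joint_vel"].round(2),s["ft_force"])
T=wristT(s);P=[.5188,-.1584,.6135];k=1
big=np.clip(255*(im/255.)**.5,0,255).astype(np.uint8)
for bx in PACK:
    uv=proj("wrist",pose2(P,bx),T)
    for i in range(8):
        for j in range(i):
            if bin(i^j).count("1")==1: cv2.line(big,tuple(np.int32(uv[i].round())),tuple(np.int32(uv[j].round())),(0,255,0),1)
cv2.imwrite("pics/w2o.png",cv2.resize(big[60:400,160:480],None,fx=1.7,fy=1.7))
E
python3 w2.py
```

```text
2.7 [ 0.47409971 -0.17907454  0.21124738] [-3.08912734e-01  9.51090267e-01  4.74488732e-04  3.50424445e-05] [-0.19  0.24  0.52  2.04 -0.16  0.89  2.62] [-0. -0.  0. -0.  0. -0.  0.] [ 0.36085986 -0.72289897 -0.73752114]
```

View pics/w2o.png

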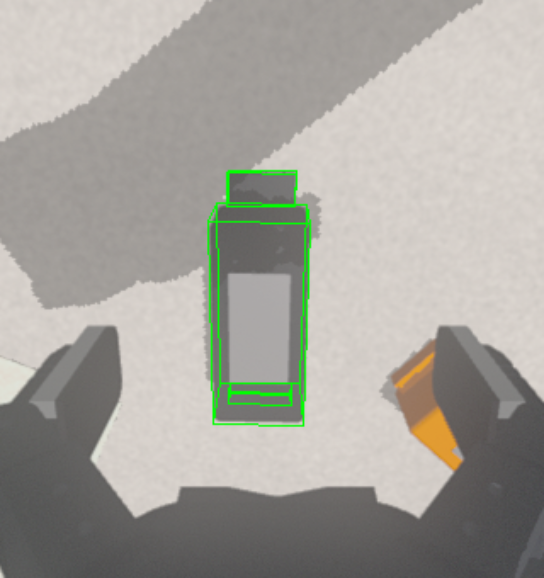

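Run:
```python
from plan import *
s=pickle.load(open("w2.pkl","rb"));T=wristT(s)
P=[.5188,-.1584,.6135]
for u,v in((385,289),(392,286),(431,336),(417,260)):
    d=T[:3,:3]@np.linalg.solve(CM["wrist"]["mtx"],[u,v,1])
    for z in(0,.04):
        w=T[:3,3]+d*(z-T[2,3])/d[2]; c,sn=np.cos(P[2]),np.sin(P[2]); q=w[:2]-P[:2]
        print(u,v,z,w.round(3),"packframe",(c*q[0]+sn*q[1]).round(4),(-sn*q[0]+c*q[1]).round(4))
t=pose2(P,[.015,0,.12])[0]; print(t)
plan(t,Rdown(125.15))
```

```text
385 289 0 [ 0.524 -0.064  0.   ] packframe 0.0589 0.0738
385 289 0.04 [ 0.509 -0.087  0.04 ] packframe 0.0333 0.0643
392 286 0 [ 0.518 -0.061  0.   ] packframe 0.0553 0.0807
392 286 0.04 [ 0.503 -0.084  0.04 ] packframe 0.0303 0.0702
431 336 0 [0.54  0.012 0.   ] packframe 0.1158 0.1274
431 336 0.04 [ 0.523 -0.021  0.04 ] packframe 0.0822 0.1103
417 260 0 [ 0.48  -0.059  0.   ] packframe 0.0256 0.1033
417 260 0.04 [ 0.471 -0.082  0.04 ] packframe 0.0048 0.0896
[ 0.53106457 -0.14976401  0.12      ]
dist 111.6mm rot [0.03 0.02 0.84] rows 5
[ [-1.27,-0.19,1.83,0.01,0.0,0.17],[-1.26,-0.19,1.82,0.01,0.0,0.17],[-1.27,-0.19,1.83,0.01,0.0,0.17],[-1.27,-0.18,1.83,0.01,0.0,0.17],[-1.27,-0.18,1.83,0.01,0.0,0.17] ]
```

{"name": "apply_moves", "arguments": {
  "commands": [
    [[-1.3,-0.2,1.8,0,0,0.2],[-1.3,-0.2,1.8,0,0,0.2],[-1.3,-0.2,1.8,0,0,0.2],[-1.25,-0.2,1.8,0,0,0.2],[-1.2,-0.2,1.8,0,0,0.1]]
  ],
  "jaw": 0.65
}}

```text
time_s: 3.17
tcp_pos: [0.5323, -0.1504, 0.1207]
tcp_rot: [-0.301, 0.954, 0.0, 0.0]
ft_force: [0.3, -0.4, 0.8]
width: 0.0705
```

Run:
```python
from plan import *
P=[.5188,-.1584,.6135]
s=monitor.state();print(s["joint_positions"].round(2),s["width"],s["tcp_pos"])
t=pose2(P,[.015,0,.076])[0]
plan(t,Rdown(125.15))
```

```text
[-0.17  0.47  0.44  1.98 -0.29  0.75  2.63] 0.07045432694566996 [ 0.53233928 -0.1503868   0.12065891]
dist 44.7mm rot [ 0.02  0.05 -0.1 ] rows 5
[ [0.01,0.02,0.89,0.0,0.01,-0.02],[0.02,0.03,0.9,0.0,0.01,-0.02],[0.01,0.02,0.89,0.0,0.01,-0.02],[0.02,0.03,0.89,0.0,0.01,-0.02],[0.01,0.02,0.9,0.0,0.01,-0.02] ]
```

{"name": "apply_moves", "arguments": {
  "commands": [
    [[0,0,1.1,0,0,0],[0,0,1.1,0,0,0],[0,0,1.1,0,0,0],[0,0,1.1,0,0,0],[0,0,0,0,0,0]]
  ]
}}

```text
time_s: 3.58
tcp_pos: [0.5291, -0.1525, 0.0754]
tcp_rot: [-0.299, 0.954, 0.001, -0.002]
ft_force: [-1.1, 0.4, 0.4]
width: 0.0704
```

{"name": "apply_moves", "arguments": {
  "commands": [
    [[0,0,0,0,0,0],[0,0,0,0,0,0],[0,0,0,0,0,0],[0,0,0,0,0,0],[0,0,0,0,0,0]]
  ],
  "jaw": -1
}}

```text
time_s: 4.0
tcp_pos: [0.5312, -0.1525, 0.078]
tcp_rot: [-0.3, 0.954, 0.0, 0.0]
ft_force: [-3.1, 1.7, 3.3]
width: 0.0474
```

{"name": "apply_moves", "arguments": {
  "commands": [
    [[0,0,0,0,0,0],[0,0,0,0,0,0],[0,0,0,0,0,0],[0,0,0,0,0,0],[0,0,0,0,0,0]]
  ]
}}

```text
time_s: 4.42
tcp_pos: [0.5312, -0.1524, 0.078]
tcp_rot: [-0.3, 0.954, 0.0, -0.0]
ft_force: [-2.5, 1.3, 5.1]
width: 0.0475
```

Run:
```python
from plan import *
s=monitor.state();print(s["time_s"],s["joint_positions"].round(2),s["width"],s["tcp_pos"],s["tcp_rot"],s["ft_force"],s["torque"])
```

```text
4.4167 [-0.14  0.55  0.41  1.99 -0.34  0.68  2.66] 0.047482177062918934 [ 0.53123698 -0.15240674  0.07799828] [-2.99705146e-01  9.54031778e-01  4.36283361e-04 -4.62526025e-05] [-2.51881868  1.32710683  5.05336532] [ 0.46040138  0.77470372 -0.14246898]
```

```bash
cat > g.py <<'E'
from plan import *
CH=[.5257,.1823,-.159,-.006]
CY=90+np.degrees(CH[2])
TIP=np.array([.0866,0,.078])
def tcp_for(tip_ch, tilt, yaw=0, tip=TIP):
    """tip_ch: tongue-tip in charger frame m; x measured from slot wall (with cradle offset), z above bay floor"""
    Rm=Rdown(CY+yaw,tilt)
    w=pose2(CH[:3],[tip_ch[0]-.0745+CH[3],tip_ch[1],tip_ch[2]+.018])[0]
    return w-Rm@tip,Rm
def tip_now(s=None,tip=TIP):
    s=s or monitor.state(); Rm=R.from_quat(s["tcp_rot"]).as_matrix(); w=s["tcp_pos"]+Rm@tip
    c,sn=np.cos(CH[2]),np.sin(CH[2]); q=w[:2]-CH[:2]
    a=np.array([c*q[0]+sn*q[1]+.0745-CH[3],-sn*q[0]+c*q[1],w[2]-.018])
    C=R.from_euler("z",CH[2]).as_matrix(); Q=C.T@Rm  # tool axes in charger frame
    tilt=np.arcsin(-Q[2,0]); yawd=np.degrees(np.arctan2(-Q[0,1],Q[1,1])); roll=np.degrees(np.arcsin(Q[2,1]))
    f=C.T@s["ft_force"]; m=C.T@s["torque"]
    print(f"t={s['time_s']:.2f} tip(mm from wall) {np.round(a*1000,1)} tilt {tilt:.3f} yaw {yawd:.2f} roll {roll:.2f} F_ch {f.round(1)} M_ch {m.round(2)} w {s['width']*1000:.1f} q {s['joint_positions'].round(2)}")
    return a,tilt
E
python3 - <<'E'
from g import *
tip_now()
a,b=tcp_for([.02,0,.07],.33); print(a)
s=monitor.state()
mid=s["tcp_pos"]+[0,0,.12]
print("lift"); plan(mid,R.from_quat(s["tcp_rot"]).as_matrix(),5)
plan(a,b,start=(mid,R.from_quat(s["tcp_rot"]).as_matrix()))
E
```

```text
t=4.42 tip(mm from wall) [  76.6 -389.7  -18. ] tilt 0.000 yaw 43.99 roll 0.05 F_ch [-2.7  0.9  5.1] M_ch [ 0.33  0.84 -0.14] w 47.5 q [-0.14  0.55  0.41  1.99 -0.34  0.68  2.66]
[0.52190045 0.18290927 0.18985343]
lift
dist 120.0mm rot [ 0. -0. -0.] rows 5
[ [-0.0,0.0,-2.4,0.0,-0.0,-0.0],[-0.0,0.0,-2.4,0.0,-0.0,-0.0],[-0.0,0.01,-2.4,0.0,-0.0,-0.0],[-0.0,-0.0,-2.4,0.0,-0.0,-0.0],[-0.0,0.0,-2.4,0.0,-0.0,-0.0] ]
dist 335.5mm rot [  7.31 -17.98  43.57] rows 10
[ [-1.84,2.8,0.08,0.73,-1.8,4.36],[-1.62,2.94,0.11,0.73,-1.8,4.36],[-1.39,3.05,0.11,0.73,-1.8,4.36],[-1.15,3.15,0.11,0.73,-1.8,4.36],[-0.9,3.23,0.1,0.73,-1.8,4.36] ]
[ [-0.65,3.3,0.09,0.73,-1.8,4.36],[-0.4,3.33,0.06,0.73,-1.8,4.36],[-0.14,3.35,0.02,0.73,-1.8,4.36],[0.12,3.35,-0.01,0.73,-1.8,4.36],[0.37,3.34,-0.07,0.73,-1.8,4.36] ]
```

{"name": "apply_moves", "arguments": {
  "commands": [
    [[0,0,-1.0,0,0,0],[0,0,-2.0,0,0,0],[0,0,-3.0,0,0,0],[0,0,-3.0,0,0,0],[0,0,-3.0,0,0,0]]
  ]
}}

```text
time_s: 4.83
tcp_pos: [0.5304, -0.1526, 0.1977]
tcp_rot: [-0.3, 0.954, -0.0, -0.001]
ft_force: [0.1, 0.8, -6.0]
width: 0.0472
```

{"name": "apply_moves", "arguments": {
  "commands": [
    [[-1.85,2.8,0.1,0.75,-1.8,4.35],[-1.6,2.95,0.1,0.75,-1.8,4.35],[-1.4,3.05,0.1,0.75,-1.8,4.35],[-1.15,3.15,0.1,0.75,-1.8,4.35],[-0.9,3.25,0.1,0.75,-1.8,4.35]]
  ]
}}

```text
time_s: 5.25
tcp_pos: [0.5254, 0.0161, 0.1927]
tcp_rot: [-0.111, 0.99, -0.008, 0.085]
ft_force: [1.1, -0.2, -5.9]
width: 0.0474
```

{"name": "apply_moves", "arguments": {
  "commands": [
    [[-0.65,3.3,0.1,0.75,-1.8,4.35],[-0.4,3.35,0.05,0.75,-1.8,4.35],[-0.15,3.35,0,0.75,-1.8,4.35],[0.1,3.35,0,0.75,-1.8,4.35],[0.35,3.35,-0.05,0.75,-1.8,4.35]]
  ]
}}

```text
time_s: 5.67
tcp_pos: [0.5205, 0.1747, 0.1881]
tcp_rot: [0.069, 0.985, -0.015, 0.16]
ft_force: [0.8, -0.4, -6.2]
width: 0.0475
```

{"name": "apply_moves", "arguments": {
  "commands": [
    [[0,0,0,0,0,0],[0,0,0,0,0,0],[0,0,0,0,0,0],[0,0,0,0,0,0],[0,0,0,0,0,0]]
  ]
}}

```text
time_s: 6.08
tcp_pos: [0.5217, 0.1717, 0.1884]
tcp_rot: [0.069, 0.985, -0.016, 0.16]
ft_force: [-0.1, -0.1, -4.7]
width: 0.0473
```

Run:
```python
from g import *
tip_now(); s=monitor.state(); print(s["tcp_pos"]); pickle.dump(s,open("h1.pkl","wb"))
for n in("scene","side","wrist"): cv2.imwrite(f"pics/{n}h1.png",optics.snapshot(n))
crop(cv2.imread("pics/sideh1.png"),240,90,160,120,"pics/d1.png",5)
crop(cv2.imread("pics/sceneh1.png"),340,110,120,90,"pics/d2.png",6)
```

```text
t=6.08 tip(mm from wall) [ 20.8 -13.1  68.9] tilt 0.322 yaw 1.01 roll -0.51 F_ch [-0.  -0.1 -4.7] M_ch [-0.02  0.61  0.  ] w 47.3 q [-1.04  0.27  0.62  2.13  0.06  0.53  0.93]
[0.52171125 0.17166482 0.1883592 ]
```

View pics/d1.png

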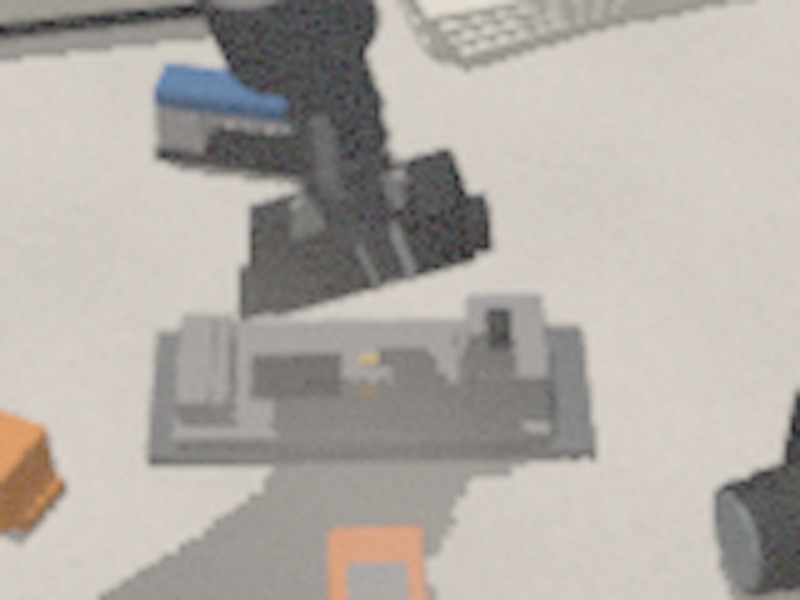

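View pics/d2.png

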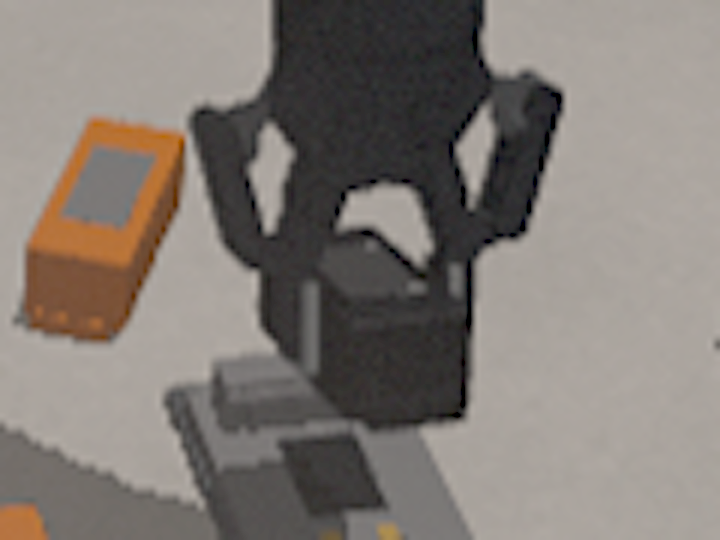

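View pics/wristh1.png

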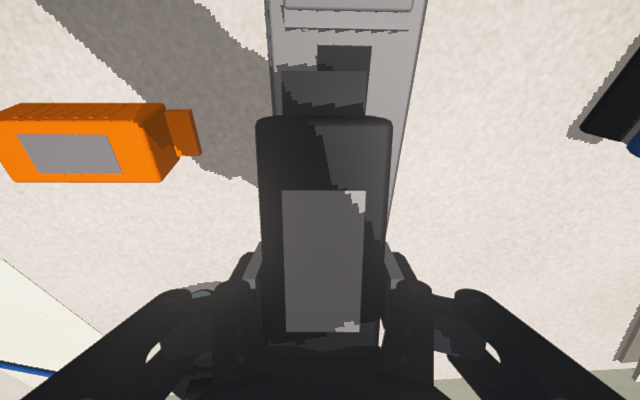

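The side and scene crops show the pack held and tilted tongue-down above the charger. In the wrist view the tongue end is at row 70, columns 281–368, and the lip is at the top. I'll check the tongue-tip model in the grip.

Run:
```python
from g import *
Tc=CM["wrist"]["tool_from_camera"]
pts=np.array([[.0866,-.018,.071],[.0866,.018,.071],[.0866,0,.078],[.0686,-.018,.071],[.0686,0.018,.071]])
q=(pts-Tc[:3,3])@Tc[:3,:3]; uv=q@CM["wrist"]["mtx"].T; print((uv[:,:2]/uv[:,2:]).round(1))
crop(cv2.imread("pics/wristh1.png"),250,0,160,120,"pics/d3.png",5)
# side view predicted tip
s=pickle.load(open("h1.pkl","rb"));Rm=R.from_quat(s["tcp_rot"]).as_matrix()
w=np.array([s["tcp_pos"]+Rm@p for p in [[.0866,-.018,.078],[.0866,.018,.078],[-.0494,-.018,.078],[-.0494,-.018,.068]]])
for n,(x,y,k) in(("side",(240,90,5)),("scene",(340,110,6))): print(n,((proj(n,w)-[x,y]+.5)*k).round(0).tolist())
```

```text
[[280.6  68.1]
 [367.1  68. ]
 [323.8  69.9]
 [282.2 112.9]
 [365.5 112.9]]
side [[241.0, 327.0], [242.0, 281.0], [493.0, 255.0], [488.0, 240.0]]
scene [[258.0, 315.0], [343.0, 305.0], [372.0, 434.0], [372.0, 409.0]]
```

View pics/d3.png

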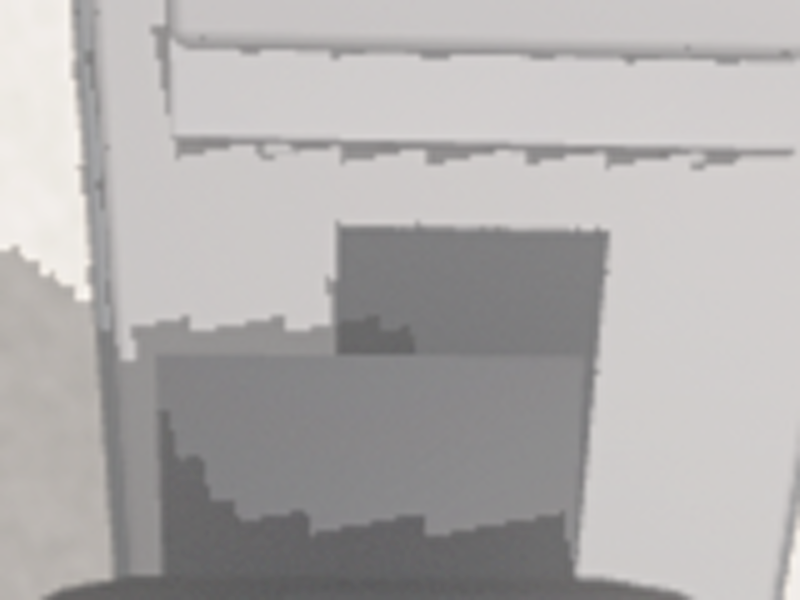

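```bash
sed -i 's/TIP=np.array(\[.0866/TIP=np.array([.0856/' g.py
python3 - <<'E'
from g import *
s=pickle.load(open("h1.pkl","rb"));T=wristT(s)
def ch(u,v,z):
    d=T[:3,:3]@np.linalg.solve(CM["wrist"]["mtx"],[u,v,1]);w=T[:3,3]+d*(z-T[2,3])/d[2]
    c,sn=np.cos(CH[2]),np.sin(CH[2]);q=w[:2]-CH[:2];return (np.array([c*q[0]+sn*q[1]+.0745-CH[3],-sn*q[0]+c*q[1]])*1000).round(1)
f=lambda u,v:(250+u/5-.5,v/5-.5)
print("pad corners",ch(*f(337,228),.0185),ch(*f(608,232),.0185))
print("lip edge",ch(*f(178,138),.0305+0.002),ch(*f(795,150),.0305+.002))
print("slab left edge",ch(*f(80,30),.018),ch(*f(115,500),.018),"right",ch(*f(790,540),.018))
tip_now()
a,b=tcp_for([.020,0,.012],.33); plan(a,b)
E
```

```text
pad corners [ 21.7 -17.7] [21.5 15.8]
lip edge [ 10.7 -35.3] [10.6 34. ]
slab left edge [  1.4 -47.8] [ 56.1 -47.8] right [59.7 45.1]
t=6.23 tip(mm from wall) [ 21.9 -12.2  69.5] tilt 0.323 yaw 1.06 roll -0.47 F_ch [ 0.9 -0.  -5.1] M_ch [ 0.03  0.67 -0.01] w 47.1 q [-1.04  0.27  0.62  2.13  0.06  0.53  0.93]
dist 58.0mm rot [-0.11 -0.41  1.15] rows 5
[ [0.41,0.22,1.07,-0.02,-0.08,0.23],[0.41,0.21,1.06,-0.02,-0.08,0.23],[0.41,0.21,1.06,-0.02,-0.08,0.23],[0.41,0.21,1.07,-0.02,-0.08,0.23],[0.42,0.21,1.06,-0.02,-0.08,0.23] ]
```

{"name": "apply_moves", "arguments": {
  "commands": [
    [[0.4,0.2,1.1,0,-0.1,0.2],[0.4,0.2,1.1,0,-0.1,0.2],[0.4,0.2,1.1,0,-0.1,0.2],[0.4,0.2,1.0,0,-0.1,0.3],[0.4,0.2,1.0,0,0,0.3]]
  ]
}}

```text
time_s: 6.65
tcp_pos: [0.5213, 0.1837, 0.1313]
tcp_rot: [0.078, 0.983, -0.014, 0.164]
ft_force: [0.3, 0.3, -5.7]
width: 0.0472
```

{"name": "apply_moves", "arguments": {
  "commands": [
    [[0,0,0,0,0,0],[0,0,0,0,0,0],[0,0,0,0,0,0],[0,0,0,0,0,0],[0,0,0,0,0,0]]
  ]
}}

```text
time_s: 7.07
tcp_pos: [0.5217, 0.1841, 0.1327]
tcp_rot: [0.078, 0.983, -0.013, 0.164]
ft_force: [0.2, -0.1, -4.7]
width: 0.0475
```

```bash
sed -i 's/CH=.*/CH=[.5256,.1815,-.159,-.0055]/' g.py
python3 - <<'E'
from g import *
tip_now()
a,b=tcp_for([.018,0,.001],.33); plan(a,b)
s=monitor.state(); pickle.dump(s,open("h2.pkl","wb"))
cv2.imwrite("pics/wh2.png",optics.snapshot("wrist"));cv2.imwrite("pics/sh2.png",optics.snapshot("side"))
crop(cv2.imread("pics/wh2.png"),250,0,160,120,"pics/d4.png",5)
crop(cv2.imread("pics/sh2.png"),250,110,120,90,"pics/d5.png",6)
E
```

```text
t=7.07 tip(mm from wall) [20.2  1.9 13.1] tilt 0.331 yaw 0.07 roll -0.02 F_ch [ 0.2 -0.1 -4.7] M_ch [ 0.01  0.63 -0.01] w 47.5 q [-1.    0.38  0.57  2.15 -0.01  0.4   0.92]
dist 12.5mm rot [0.01 0.07 0.07] rows 5
[ [0.12,-0.04,0.22,0.0,0.01,0.01],[0.12,-0.04,0.21,0.0,0.01,0.01],[0.12,-0.04,0.22,0.0,0.01,0.01],[0.11,-0.04,0.22,0.0,0.01,0.01],[0.12,-0.04,0.22,0.0,0.01,0.01] ]
```

View pics/d4.png

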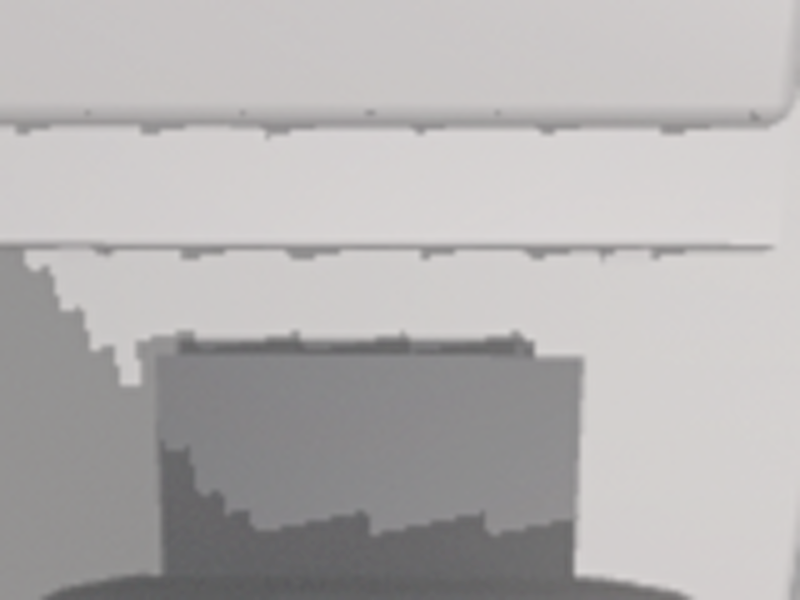

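View pics/d5.png

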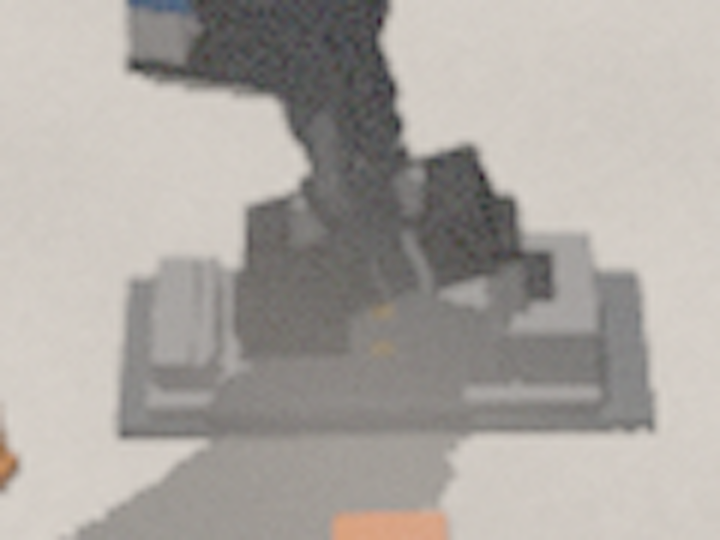

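Run:
```python
from g import *
s=pickle.load(open("h2.pkl","rb"));T=wristT(s)
def ch(u,v,z):
    d=T[:3,:3]@np.linalg.solve(CM["wrist"]["mtx"],[u,v,1]);w=T[:3,3]+d*(z-T[2,3])/d[2]
    c,sn=np.cos(CH[2]),np.sin(CH[2]);q=w[:2]-CH[:2];return (np.array([c*q[0]+sn*q[1]+.0745-CH[3],-sn*q[0]+c*q[1]])*1000).round(1)
f=lambda u,v:(250+u/5-.5,v/5-.5)
print("lip edge",ch(*f(5,243),.0325),ch(*f(772,247),.0325))
im=cv2.imread("pics/wh2.png"); crop(im,180,20,160,80,"pics/d6.png",5)
```

```text
lip edge [ 10.3 -28.7] [10.5 35.2]
```

View pics/d6.png

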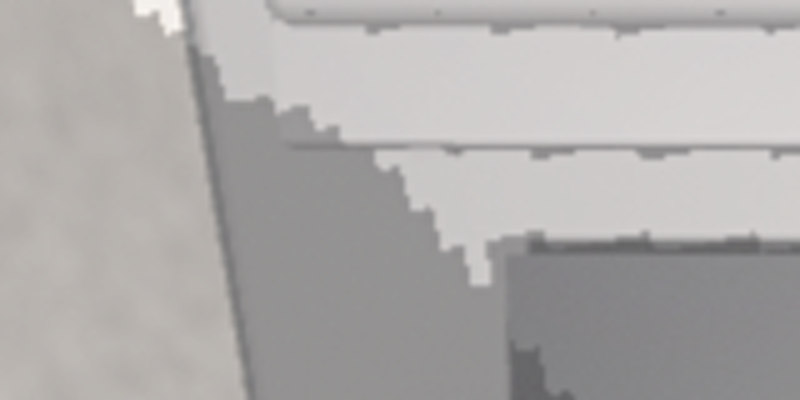

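{"name": "apply_moves", "arguments": {
  "commands": [
    [[0.1,-0.05,0.2,0,0,0],[0.1,-0.05,0.2,0,0,0],[0.1,-0.05,0.2,0,0,0],[0.1,-0.05,0.2,0,0,0],[0.1,0,0.2,0,0,0]]
  ]
}}

```text
time_s: 7.58
tcp_pos: [0.5191, 0.182, 0.1204]
tcp_rot: [0.078, 0.983, -0.014, 0.163]
ft_force: [-0.7, -0.5, -6.1]
width: 0.0474
```

{"name": "apply_moves", "arguments": {
  "commands": [
    [[0,0,0,0,0,0],[0,0,0,0,0,0],[0,0,0,0,0,0],[0,0,0,0,0,0],[0,0,0,0,0,0]]
  ]
}}

```text
time_s: 8.0
tcp_pos: [0.5195, 0.1824, 0.121]
tcp_rot: [0.078, 0.983, -0.014, 0.164]
ft_force: [0.5, 0.3, -4.7]
width: 0.0473
```

Run:
```python
from g import *
tip_now()
a,b=tcp_for([.0175,0,-.0002],.33); plan(a,b,5)
```

```text
t=8.00 tip(mm from wall) [18.1 -0.3  1.4] tilt 0.330 yaw 0.09 roll -0.07 F_ch [ 0.4  0.4 -4.7] M_ch [0.01 0.65 0.07] w 47.3 q [-0.99  0.4   0.55  2.16 -0.02  0.37  0.93]
dist 1.8mm rot [-0.04  0.02  0.1 ] rows 5
[ [0.02,0.0,0.03,-0.01,0.0,0.02],[0.02,0.01,0.02,-0.01,0.0,0.02],[0.03,-0.0,0.03,-0.01,0.0,0.02],[0.02,-0.0,0.03,-0.01,0.0,0.02],[0.02,0.0,0.03,-0.01,0.0,0.02] ]
```

{"name": "apply_moves", "arguments": {
  "commands": [
    [[0.02,0,0.05,0,0,0],[0.02,0,0.05,0,0,0],[0.02,0,0.05,0,0,0],[0.01,0,0.04,0,0,0],[0,0,0,0,0,0]]
  ]
}}

```text
time_s: 8.42
tcp_pos: [0.5196, 0.1824, 0.1193]
tcp_rot: [0.078, 0.983, -0.013, 0.164]
ft_force: [-0.2, 0.2, 0.1]
width: 0.0473
```

Run:
```python
from g import *
tip_now()
```

```text
t=8.42 tip(mm from wall) [18.3 -0.3 -0.3] tilt 0.330 yaw 0.08 roll -0.06 F_ch [-0.2  0.2  0.1] M_ch [-0.11  0.93  0.01] w 47.3 q [-0.99  0.41  0.55  2.16 -0.02  0.37  0.93]
```

{"name": "apply_moves", "arguments": {
  "commands": [
    [[0,0,-0.06,0,0,0],[0.3,0,-0.1,0,0,0],[0.3,0,-0.1,0,0,0],[0.3,0,-0.1,0,0,0],[0.25,0,-0.08,0,0,0]]
  ]
}}

```text
time_s: 8.83
tcp_pos: [0.5075, 0.1845, 0.1197]
tcp_rot: [0.077, 0.983, -0.013, 0.165]
ft_force: [2.5, -0.7, -2.5]
width: 0.0471
```

Run:
```python
from g import *
tip_now()
```

```text
t=8.83 tip(mm from wall) [ 6.1 -0.   0.1] tilt 0.332 yaw 0.10 roll -0.03 F_ch [ 2.6 -0.3 -2.5] M_ch [-0.    0.14 -0.  ] w 47.1 q [-1.03  0.39  0.57  2.18 -0.01  0.36  0.9 ]
```

{"name": "apply_moves", "arguments": {
  "commands": [
    [[0,0,0,0,0,0],[0,0,0,0,0,0],[0,0,0,0,0,0],[0,0,0,0,0,0],[0,0,0,0,0,0]]
  ]
}}

```text
time_s: 9.25
tcp_pos: [0.5071, 0.1846, 0.1193]
tcp_rot: [0.077, 0.983, -0.013, 0.164]
ft_force: [0.5, 0.9, -0.7]
width: 0.0471
```

Run:
```python
from g import *
tip_now()
cv2.imwrite("pics/wh3.png",optics.snapshot("wrist"));cv2.imwrite("pics/sh3.png",optics.snapshot("side"))
crop(cv2.imread("pics/wh3.png"),240,0,160,120,"pics/d7.png",5)
crop(cv2.imread("pics/sh3.png"),250,110,120,90,"pics/d8.png",6)
```

```text
t=9.25 tip(mm from wall) [ 5.6 -0.1 -0.2] tilt 0.330 yaw 0.09 roll -0.05 F_ch [ 0.3  0.9 -0.7] M_ch [0.17 0.68 0.01] w 47.1 q [-1.02  0.39  0.57  2.18 -0.01  0.37  0.9 ]
```

View pics/d7.png

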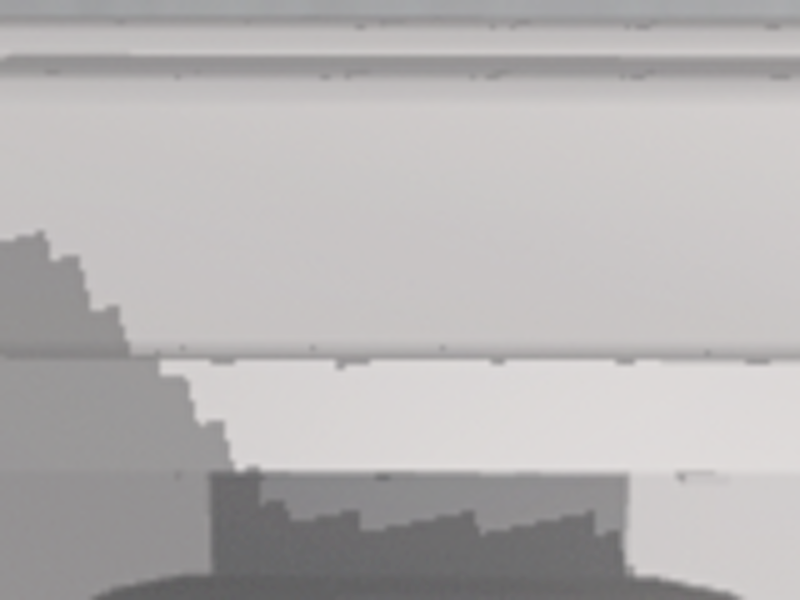

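View pics/d8.png

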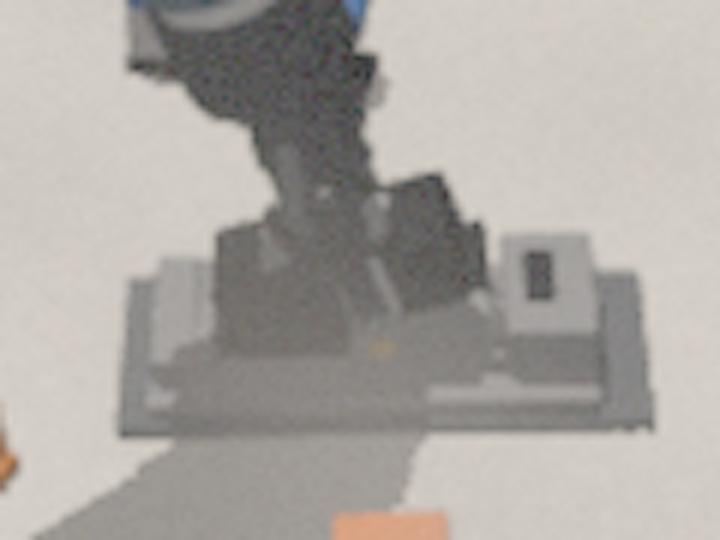

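The wrist view shows the tongue's end hidden under the lip, with only rows 94–115 of it still visible. I'll creep on to the back wall.

{"name": "apply_moves", "arguments": {
  "commands": [
    [[0.1,0,-0.04,0,0,0],[0.1,0,-0.04,0,0,0],[0.1,0,-0.03,0,0,0],[0.1,0,-0.03,0,0,0],[0,0,0,0,0,0]]
  ]
}}

```text
time_s: 9.77
tcp_pos: [0.5046, 0.1845, 0.1201]
tcp_rot: [0.078, 0.983, -0.013, 0.166]
ft_force: [5.9, -1.0, -4.2]
width: 0.0471
```

Run:
```python
from g import *
tip_now()
```

```text
t=9.77 tip(mm from wall) [ 3.5 -0.4  0.3] tilt 0.334 yaw 0.08 roll -0.01 F_ch [ 6.  -0.1 -4.2] M_ch [-0.01 -0.63  0.01] w 47.1 q [-1.04  0.39  0.58  2.19 -0.    0.36  0.89]
```

Run:
```python
from g import *
a,t=tip_now()
s=monitor.state()
cv2.imwrite("pics/wh4.png",optics.snapshot("wrist"))
crop(cv2.imread("pics/wh4.png"),240,60,160,60,"pics/d9.png",5)
Tc=CM["wrist"]["tool_from_camera"];K=CM["wrist"]["mtx"]
im=cv2.imread("pics/wh4.png").max(2); print(im[88:120,320].tolist())
for v in (94,96,98,100):
    d=Tc[:3,:3]@np.linalg.solve(K,[323,v,1]); o=Tc[:3,3]
    p=o+d*(.071-o[2])/d[2]; print(v,"tongue tool x",p[0].round(4))
    # lip edge at heights 12.5..16.5 in charger frame
    Rm=R.from_quat(s["tcp_rot"]).as_matrix();dw=Rm@d;ow=s["tcp_pos"]+Rm@o
    for z in(.0305,.0345):
        w=ow+dw*(z-ow[2])/dw[2];c,sn=np.cos(CH[2]),np.sin(CH[2]);q=w[:2]-CH[:2];print("   lip x",z,(1000*(c*q[0]+sn*q[1]+.0745-CH[3])).round(1))
```

```text
t=9.77 tip(mm from wall) [ 3.5 -0.4  0.3] tilt 0.334 yaw 0.08 roll -0.01 F_ch [ 6.  -0.1 -4.2] M_ch [-0.01 -0.63  0.01] w 47.1 q [-1.04  0.39  0.58  2.19 -0.    0.36  0.89]
[187, 187, 187, 189, 187, 187, 187, 187, 187, 190, 187, 103, 76, 78, 78, 79, 79, 55, 47, 50, 49, 48, 48, 47, 48, 48, 48, 45, 41, 44, 43, 44]
94 tongue tool x 0.0764
   lip x 0.0305 9.2
   lip x 0.0345 7.9
96 tongue tool x 0.0755
   lip x 0.0305 10.0
   lip x 0.0345 8.7
98 tongue tool x 0.0747
   lip x 0.0305 10.8
   lip x 0.0345 9.5
100 tongue tool x 0.0739
   lip x 0.0305 11.7
   lip x 0.0345 10.4
```

View pics/d9.png

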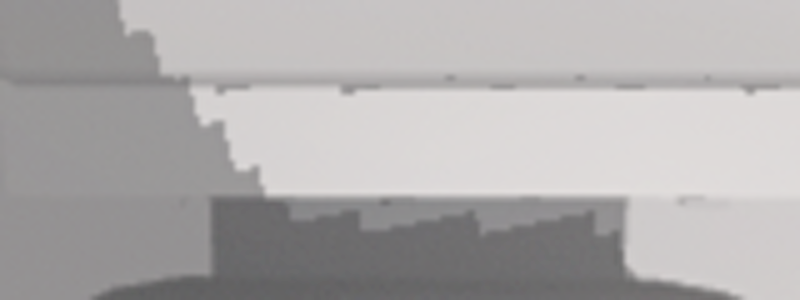

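The block comes from the tongue's upper end corner meeting the back wall. That corner leads the lower edge by 2.3 mm at this tilt, and the lip edge is seen at about 10–11 mm, which agrees. The tongue is hooked, so I'll swing down while keeping the tip at the wall.

```bash
sed -i 's/CH=.*/CH=[.5256,.1815,-.159,-.0043]/' g.py
cat > swing.py <<'E'
from g import *
def swing(t0,t1,n,gap=.0005,z=.0002,y=0.0):
    s=monitor.state(); p=np.array(s["tcp_pos"]);Rc=R.from_quat(s["tcp_rot"]);rows=[]
    for t in np.linspace(t0,t1,n+1)[1:]:
        a,b=tcp_for([.007*np.sin(max(t,0))+gap,y,z],t); Rb=R.from_matrix(b)
        sh=np.round(Rc.inv().apply(a-p)*100,2); rv=np.round(np.degrees((Rc.inv()*Rb).as_rotvec()),1)
        rows.append([*sh.tolist(),*rv.tolist()]); p=p+Rc.apply(sh/100);Rc=Rc*R.from_rotvec(np.radians(rv))
    for i in range(0,n,5): print("[",",".join(str(r).replace(" ","") for r in rows[i:i+5]),"]")
E
python3 - <<'E'
from swing import *
tip_now()
swing(.334,.16,10)
E
```

```text
t=9.82 tip(mm from wall) [ 2.3 -0.4  0.3] tilt 0.334 yaw 0.07 roll -0.01 F_ch [ 5.8  1.6 -3.2] M_ch [-0.03 -0.7   0.06] w 47.6 q [-1.04  0.39  0.58  2.19 -0.    0.36  0.89]
[ [-0.17,0.03,0.17,0.0,1.0,0.1],[-0.12,-0.0,0.15,0.0,1.0,-0.0],[-0.12,-0.0,0.15,0.0,1.0,-0.0],[-0.13,-0.0,0.14,0.0,1.0,-0.0],[-0.12,-0.0,0.15,0.0,1.0,-0.0] ]
[ [-0.12,-0.0,0.15,0.0,1.0,-0.0],[-0.12,-0.0,0.14,0.0,1.0,-0.0],[-0.13,-0.0,0.15,0.0,1.0,-0.0],[-0.12,-0.0,0.15,0.0,1.0,-0.0],[-0.12,-0.0,0.15,0.0,1.0,-0.0] ]
```

{"name": "apply_moves", "arguments": {
  "commands": [
    [[-0.15,0,0.15,0,1,0],[-0.12,0,0.15,0,1,0],[-0.12,0,0.15,0,1,0],[-0.12,0,0.15,0,1,0],[-0.12,0,0.15,0,1,0]]
  ]
}}

```text
time_s: 10.23
tcp_pos: [0.5128, 0.1832, 0.1146]
tcp_rot: [0.078, 0.989, -0.01, 0.122]
ft_force: [4.7, -0.9, -3.3]
width: 0.0471
```

Run:
```python
from swing import *
a,t=tip_now()
swing(t,.12,10)
```

```text
t=10.23 tip(mm from wall) [ 1.8 -0.4  0.1] tilt 0.246 yaw 0.06 roll -0.02 F_ch [ 4.8 -0.2 -3.3] M_ch [-0.02 -0.77 -0.02] w 47.1 q [-0.91  0.41  0.48  2.13 -0.09  0.45  1.01]
[ [-0.13,0.03,0.11,-0.0,0.7,0.1],[-0.09,0.0,0.1,-0.0,0.7,-0.0],[-0.09,0.0,0.11,-0.0,0.8,-0.0],[-0.08,0.0,0.1,-0.0,0.7,-0.0],[-0.09,0.0,0.11,-0.0,0.7,-0.0] ]
[ [-0.09,0.0,0.11,-0.0,0.7,-0.0],[-0.09,0.0,0.1,-0.0,0.7,-0.0],[-0.09,0.0,0.11,-0.0,0.8,-0.0],[-0.09,0.0,0.11,0.0,0.7,-0.0],[-0.09,0.0,0.11,0.0,0.7,-0.0] ]
```

{"name": "apply_moves", "arguments": {
  "commands": [
    [[-0.15,0,0.15,0,1,0],[-0.12,0,0.15,0,1,0],[-0.12,0,0.15,0,1,0],[-0.12,0,0.15,0,1,0],[-0.12,0,0.15,0,1,0]]
  ]
}}

```text
time_s: 10.65
tcp_pos: [0.5204, 0.182, 0.1085]
tcp_rot: [0.079, 0.994, -0.006, 0.079]
ft_force: [5.8, -1.8, -2.6]
width: 0.0474
```

Run:
```python
from swing import *
a,t=tip_now()
swing(t,.05,5)
cv2.imwrite("pics/sh5.png",optics.snapshot("side"))
crop(cv2.imread("pics/sh5.png"),250,110,120,90,"pics/d10.png",6)
```

```text
t=10.65 tip(mm from wall) [ 1.3 -0.4 -0. ] tilt 0.158 yaw 0.06 roll -0.02 F_ch [ 6.  -0.9 -2.6] M_ch [-0.07 -0.84  0.01] w 47.4 q [-0.81  0.44  0.41  2.07 -0.16  0.54  1.1 ]
[ [-0.18,0.03,0.17,-0.0,1.2,0.1],[-0.16,-0.0,0.18,-0.0,1.3,-0.0],[-0.15,-0.0,0.19,-0.0,1.2,-0.0],[-0.15,-0.0,0.18,-0.0,1.2,-0.0],[-0.15,0.0,0.19,-0.0,1.3,-0.0] ]
```

View pics/d10.png

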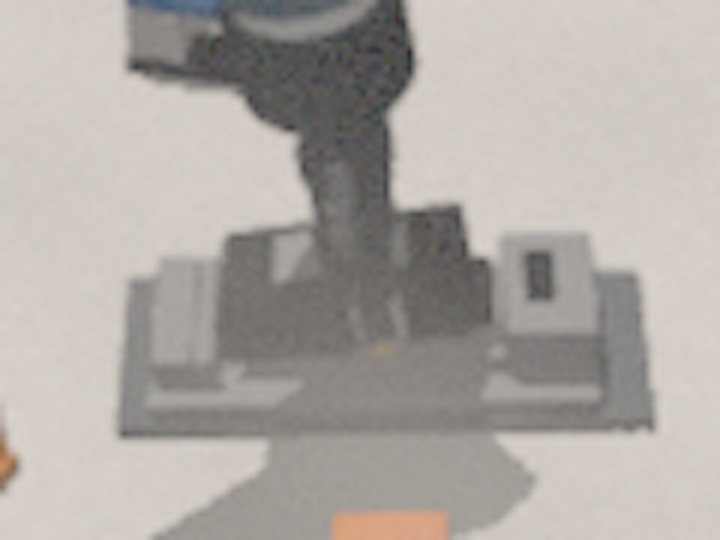

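The pack is hooked, foot end raised, closing toward the housing. I'll continue.

{"name": "apply_moves", "arguments": {
  "commands": [
    [[-0.14,0,0.15,0,1,0],[-0.12,0,0.15,0,1,0],[-0.12,0,0.15,0,1,0],[-0.12,0,0.15,0,1,0],[-0.12,0,0.15,0,1,0]]
  ]
}}

```text
time_s: 11.12
tcp_pos: [0.5268, 0.1814, 0.1032]
tcp_rot: [0.078, 0.996, -0.003, 0.034]
ft_force: [7.5, 1.2, -7.0]
width: 0.0471
```

Run:
```python
from swing import *
a,t=tip_now()
swing(t,0,5)
```

```text
t=11.12 tip(mm from wall) [-0.  -0.1  1.5] tilt 0.069 yaw 0.12 roll 0.00 F_ch [ 7.3  2.4 -7. ] M_ch [ 0.24 -1.09  0.4 ] w 47.1 q [-0.73  0.48  0.37  2.01 -0.22  0.64  1.17]
[ [-0.19,-0.01,0.26,0.0,0.8,0.1],[-0.09,0.0,0.11,0.0,0.8,0.0],[-0.1,0.0,0.12,0.0,0.8,0.0],[-0.1,0.0,0.12,0.0,0.8,0.0],[-0.1,0.0,0.12,0.0,0.8,0.0] ]
```

{"name": "apply_moves", "arguments": {
  "commands": [
    [[0,0,0,0,0,0],[0,0,0,0,0,0],[0,0,0,0,0,0],[0,0,0,0,0,0],[0,0,0,0,0,0]]
  ]
}}

```text
time_s: 11.53
tcp_pos: [0.527, 0.1814, 0.1022]
tcp_rot: [0.079, 0.996, -0.003, 0.036]
ft_force: [6.2, -1.1, 4.0]
width: 0.0474
```

Run:
```python
from swing import *
a,t=tip_now()
swing(t,0,5)
cv2.imwrite("pics/sh6.png",optics.snapshot("side"))
crop(cv2.imread("pics/sh6.png"),250,110,120,90,"pics/d11.png",6)
cv2.imwrite("pics/ch6.png",optics.snapshot("scene"))
crop(cv2.imread("pics/ch6.png"),352,158,100,75,"pics/d12.png",8)
```

```text
t=11.53 tip(mm from wall) [ 0.4 -0.   0.3] tilt 0.071 yaw 0.08 roll -0.02 F_ch [ 6.3 -0.1  4. ] M_ch [-0.04 -0.46  0.21] w 47.4 q [-0.73  0.48  0.37  2.01 -0.22  0.63  1.17]
[ [-0.16,-0.01,0.14,-0.0,0.8,0.1],[-0.1,0.0,0.12,-0.0,0.8,-0.0],[-0.1,0.0,0.12,-0.0,0.9,-0.0],[-0.1,0.0,0.12,-0.0,0.8,-0.0],[-0.1,0.0,0.13,-0.0,0.8,-0.0] ]
```

View pics/d11.png

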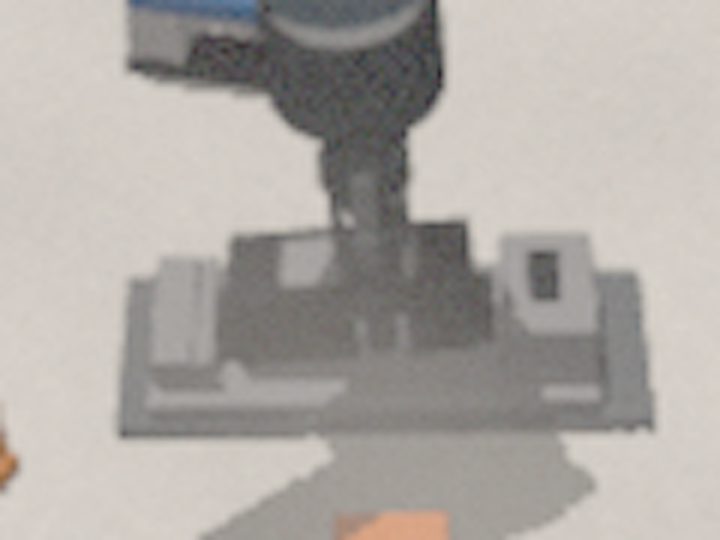

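View pics/d12.png

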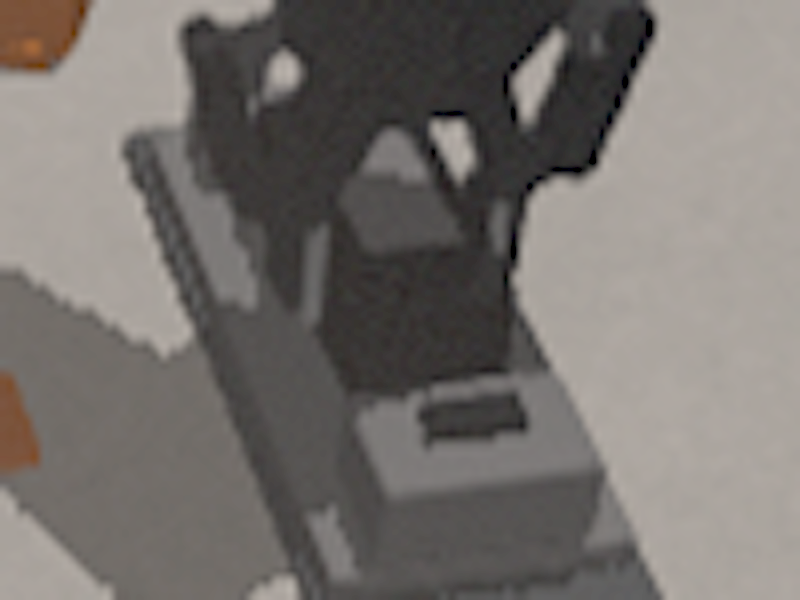

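Foot now meets the catch (about 9 N upward beyond the weight). I'll keep pressing.

{"name": "apply_moves", "arguments": {
  "commands": [
    [[-0.1,0,0.13,0,0.9,0],[-0.1,0,0.13,0,0.9,0],[-0.1,0,0.13,0,0.8,0],[-0.1,0,0.13,0,0.8,0],[-0.1,0,0.13,0,0.8,0]]
  ]
}}

```text
time_s: 12.05
tcp_pos: [0.5324, 0.1805, 0.0967]
tcp_rot: [0.079, 0.997, 0.0, -0.001]
ft_force: [6.0, -1.4, -0.5]
width: 0.0472
```

Run:
```python
from swing import *
a,t=tip_now()
swing(t,0,5)
```

```text
t=12.05 tip(mm from wall) [-0.  -0.   0.9] tilt -0.002 yaw 0.08 roll -0.00 F_ch [ 6.1 -0.5 -0.5] M_ch [-0.06 -1.    0.04] w 47.2 q [-0.68  0.51  0.34  1.96 -0.25  0.71  1.22]
[ [-0.05,-0.01,0.06,-0.0,-0.0,0.1],[0.0,0.0,-0.0,-0.0,-0.0,-0.0],[0.0,0.0,-0.0,-0.0,-0.1,-0.0],[0.01,0.0,-0.01,-0.0,0.0,-0.0],[0.0,0.0,-0.0,-0.0,-0.0,-0.0] ]
```

{"name": "apply_moves", "arguments": {
  "commands": [
    [[-0.05,0,0.05,0,0,0],[0,0,0.05,0,0.1,0],[0,0,0.05,0,0.1,0],[0,0,0.05,0,0.1,0],[0,0,0,0,0,0]]
  ]
}}

```text
time_s: 12.47
tcp_pos: [0.533, 0.1803, 0.0958]
tcp_rot: [0.079, 0.997, 0.001, -0.004]
ft_force: [0.6, -2.7, 17.1]
width: 0.0474
```

Run:
```python
from swing import *
a,t=tip_now()
cv2.imwrite("pics/sh7.png",optics.snapshot("side"))
crop(cv2.imread("pics/sh7.png"),250,110,120,90,"pics/d13.png",6)
cv2.imwrite("pics/ch7.png",optics.snapshot("scene"))
crop(cv2.imread("pics/ch7.png"),352,158,100,75,"pics/d14.png",8)
```

```text
t=12.47 tip(mm from wall) [ 0.  -0.   0.5] tilt -0.008 yaw 0.02 roll 0.02 F_ch [ 1.  -2.6 17.1] M_ch [-0.27  0.15  0.1 ] w 47.4 q [-0.68  0.52  0.34  1.95 -0.26  0.72  1.23]
```

View pics/d13.png

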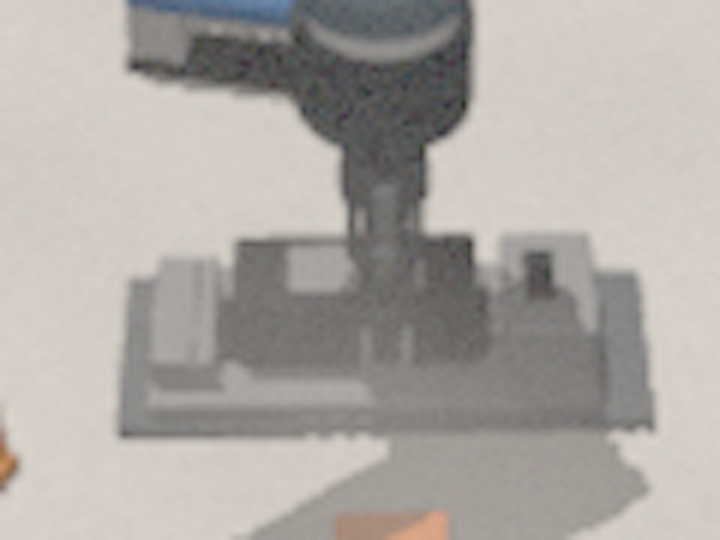

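View pics/d14.png

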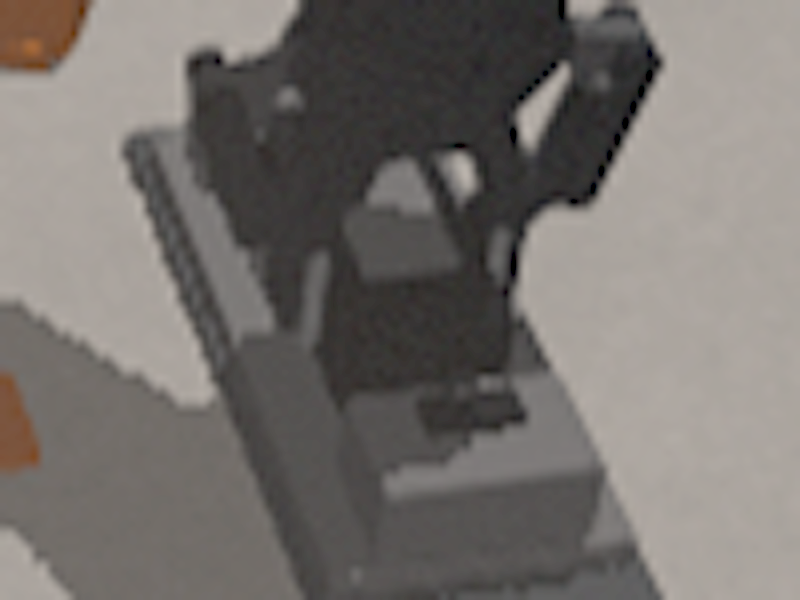

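{"name": "apply_moves", "arguments": {
  "commands": [
    [[0,0,0.05,0,0.2,0],[0,0,0.05,0,0.2,0],[0,0,0.05,0,0.2,0],[0,0,0,0,0,0],[0,0,0,0,0,0]]
  ]
}}

```text
time_s: 12.98
tcp_pos: [0.5335, 0.1802, 0.0958]
tcp_rot: [0.079, 0.997, 0.001, -0.009]
ft_force: [-3.7, -2.8, 25.0]
width: 0.0472
```

Run:
```python
from swing import *
a,t=tip_now()
```

```text
t=12.98 tip(mm from wall) [-0.2 -0.1  1.3] tilt -0.017 yaw 0.03 roll 0.05 F_ch [-3.2 -3.4 25. ] M_ch [-0.82  0.09  0.02] w 47.2 q [-0.67  0.52  0.33  1.95 -0.26  0.73  1.23]
```

{"name": "apply_moves", "arguments": {
  "commands": [
    [[0,0,-0.1,0,-0.3,0],[0,0,-0.1,0,-0.3,0],[0,0,-0.1,0,0,0],[0,0,0,0,0,0],[0,0,0,0,0,0]]
  ]
}}

```text
time_s: 13.4
tcp_pos: [0.5329, 0.1803, 0.0959]
tcp_rot: [0.079, 0.997, 0.0, -0.003]
ft_force: [4.3, -1.0, 7.6]
width: 0.0472
```

Run:
```python
from swing import *
a,t=tip_now()
```

```text
t=13.40 tip(mm from wall) [ 0.1 -0.   0.5] tilt -0.007 yaw 0.03 roll 0.00 F_ch [ 4.4 -0.3  7.6] M_ch [-0.   -0.53 -0.02] w 47.2 q [-0.68  0.52  0.34  1.95 -0.26  0.72  1.23]
```

{"name": "apply_moves", "arguments": {
  "commands": [
    [[0,0,-0.1,0,0,0],[0,0,-0.1,0,0,0],[0,0,-0.1,0,0,0],[0,0,0,0,0,0],[0,0,0,0,0,0]]
  ]
}}

```text
time_s: 13.82
tcp_pos: [0.5326, 0.1804, 0.0967]
tcp_rot: [0.079, 0.997, -0.0, -0.003]
ft_force: [8.1, 0.2, -5.6]
width: 0.0469
```

Run:
```python
from swing import *
a,t=tip_now()
```

```text
t=13.82 tip(mm from wall) [-0.1 -0.1  1.1] tilt -0.005 yaw 0.04 roll -0.04 F_ch [ 8.   1.5 -5.6] M_ch [ 0.24 -1.81 -0.12] w 46.9 q [-0.68  0.52  0.34  1.95 -0.25  0.72  1.22]
```

{"name": "apply_moves", "arguments": {
  "commands": [
    [[-0.1,0,-0.1,0,0,0],[0,0,-0.1,0,0,0],[0,0,0,0,0,0],[0,0,0,0,0,0],[0,0,0,0,0,0]]
  ]
}}

```text
time_s: 14.23
tcp_pos: [0.5326, 0.1803, 0.0971]
tcp_rot: [0.079, 0.997, -0.001, -0.003]
ft_force: [8.3, 1.5, -12.0]
width: 0.0474
```

Run:
```python
from swing import *
a,t=tip_now()
```

```text
t=14.23 tip(mm from wall) [-0.2 -0.3  1.7] tilt -0.007 yaw 0.07 roll -0.09 F_ch [  7.9   2.8 -12. ] M_ch [ 0.57 -2.08 -0.14] w 47.4 q [-0.68  0.52  0.34  1.95 -0.25  0.72  1.22]
```

The tug test holds: the pull rose to about 7 N beyond the weight with only 0.4 mm of rise, so the catch seems to have snapped. I'll relax, release and look.

{"name": "apply_moves", "arguments": {
  "commands": [
    [[0,0,0.1,0,0,0],[0,0,0.1,0,0,0],[0,0,0,0,0,0],[0,0,0,0,0,0],[0,0,0,0,0,0]]
  ]
}}

```text
time_s: 14.65
tcp_pos: [0.5328, 0.1803, 0.0966]
tcp_rot: [0.079, 0.997, -0.0, -0.004]
ft_force: [6.2, -0.1, -4.8]
width: 0.047
```

{"name": "apply_moves", "arguments": {
  "commands": [
    [[0,0,0,0,0,0],[0,0,0,0,0,0],[0,0,0,0,0,0],[0,0,0,0,0,0],[0,0,0,0,0,0]]
  ],
  "jaw": 0.65
}}

```text
time_s: 15.07
tcp_pos: [0.5313, 0.1803, 0.097]
tcp_rot: [0.078, 0.997, -0.001, -0.006]
ft_force: [-0.6, 0.5, -0.1]
width: 0.0705
```

{"name": "apply_moves", "arguments": {
  "commands": [
    [[0,0,-1.0,0,0,0],[0,0,-2.0,0,0,0],[0,0,-3.0,0,0,0],[0,0,-3.0,0,0,0],[0,0,-3.0,0,0,0]]
  ]
}}

```text
time_s: 15.48
tcp_pos: [0.5332, 0.1798, 0.2192]
tcp_rot: [0.079, 0.997, -0.0, -0.005]
ft_force: [-0.1, 0.8, -0.1]
width: 0.0706
```

{"name": "apply_moves", "arguments": {
  "commands": [
    [[2,0,0,0,0,0],[2,0,0,0,0,0],[2,0,0,0,0,0],[0,0,0,0,0,0],[0,0,0,0,0,0]]
  ]
}}

```text
time_s: 15.9
tcp_pos: [0.4733, 0.1899, 0.2186]
tcp_rot: [0.078, 0.997, 0.0, -0.005]
ft_force: [-0.6, -0.8, -0.2]
width: 0.0703
```

Run:
```python
from swing import *
a,t=tip_now(); s=monitor.state(); pickle.dump(s,open("w8.pkl","wb"))
for n in("scene","side","wrist"): cv2.imwrite(f"pics/{n}8.png",optics.snapshot(n))
crop(cv2.imread("pics/side8.png"),250,110,120,90,"pics/e1.png",6)
crop(cv2.imread("pics/scene8.png"),352,158,100,75,"pics/e2.png",8)
```

```text
t=15.90 tip(mm from wall) [-60.5  -0.3 123.5] tilt -0.011 yaw 0.17 roll -0.03 F_ch [-0.4 -0.9 -0.2] M_ch [-0.06 -0.04 -0.02] w 70.3 q [-0.81  0.23  0.39  2.02 -0.12  0.92  1.06]
```

View pics/e1.png

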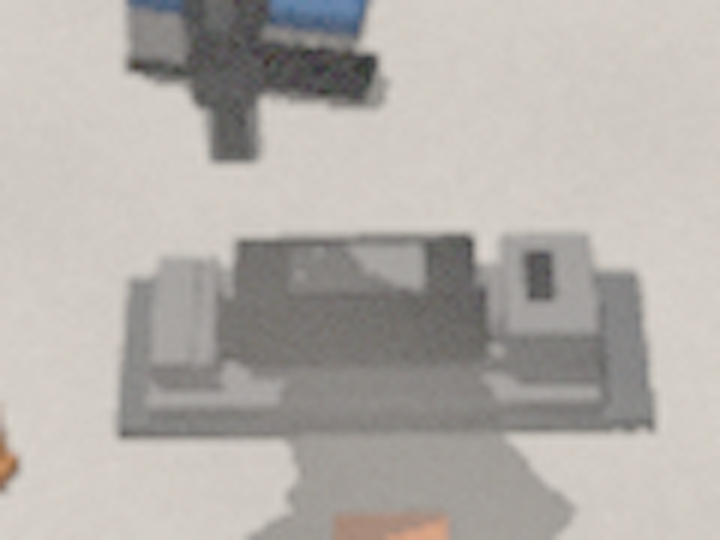

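View pics/e2.png

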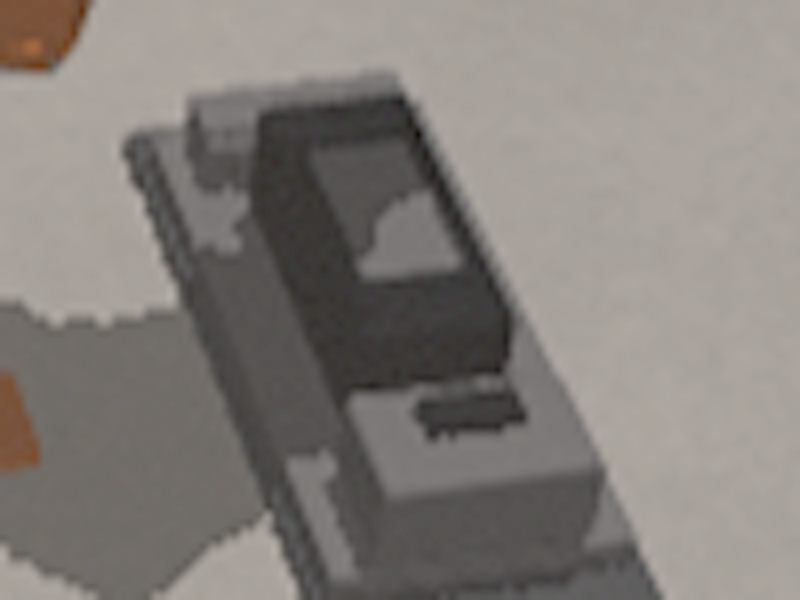

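View pics/wrist8.png

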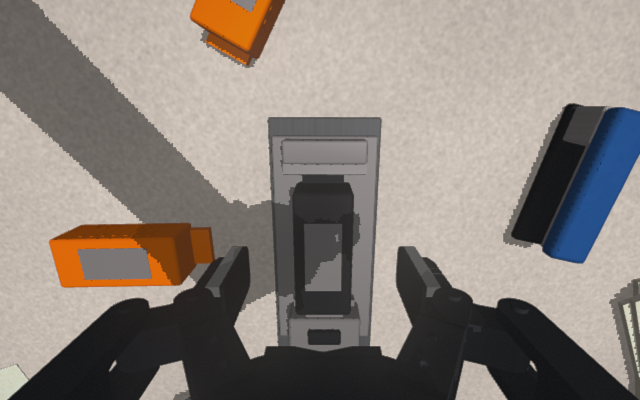

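Run:
```python
from g import *
s=pickle.load(open("w8.pkl","rb"));Tw=wristT(s)
from scipy.spatial.transform import Rotation as R
def world(P,tilt,dx=0.0005):
    # P in pack mm frame (origin tongue tip lower), rotate about tip
    P=np.asarray(P)+[.073,0,0]; P=R.from_rotvec([0,-tilt,0]).apply(P)
    return pose2(CH[:3],P+[-.0745+CH[3]+dx,0,.018])
for n,(x,y,w,h,k) in(("side",(250,110,120,90,6)),("scene",(352,158,100,75,8)),("wrist",(260,110,130,100,6))):
    im=cv2.imread(f"pics/{n}8.png"); big=cv2.resize(im[y:y+h,x:x+w],None,fx=k,fy=k,interpolation=cv2.INTER_CUBIC); big=np.clip(255*(big/255.)**.5,0,255).astype(np.uint8)
    for tilt,col in((0,(0,255,0)),(.05,(0,0,255))):
      for bx in PACK:
        uv=(proj(n,world(bx,tilt),Tw if n=="wrist" else None)-[x,y]+.5)*k-.5
        for i in range(8):
            for j in range(i):
                if bin(i^j).count("1")==1: cv2.line(big,tuple(np.int32(uv[i])),tuple(np.int32(uv[j])),col,1)
    cv2.imwrite(f"pics/f_{n}.png",big)
```

```text
(no output)
```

View pics/f_side.png

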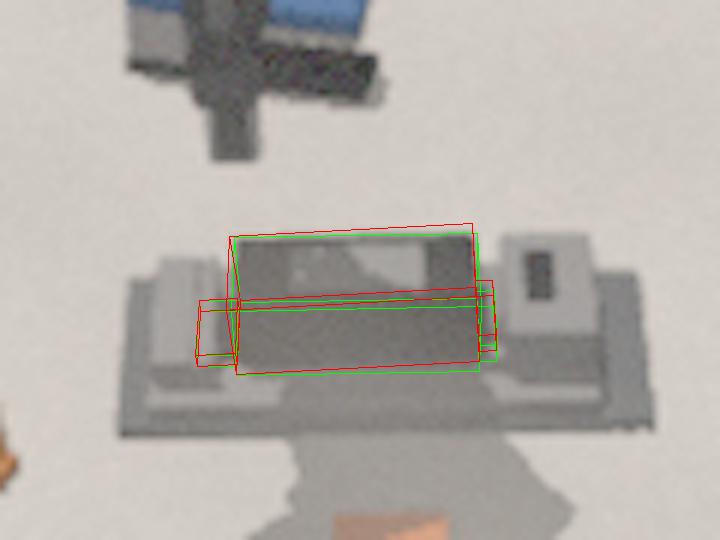

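View pics/f_scene.png

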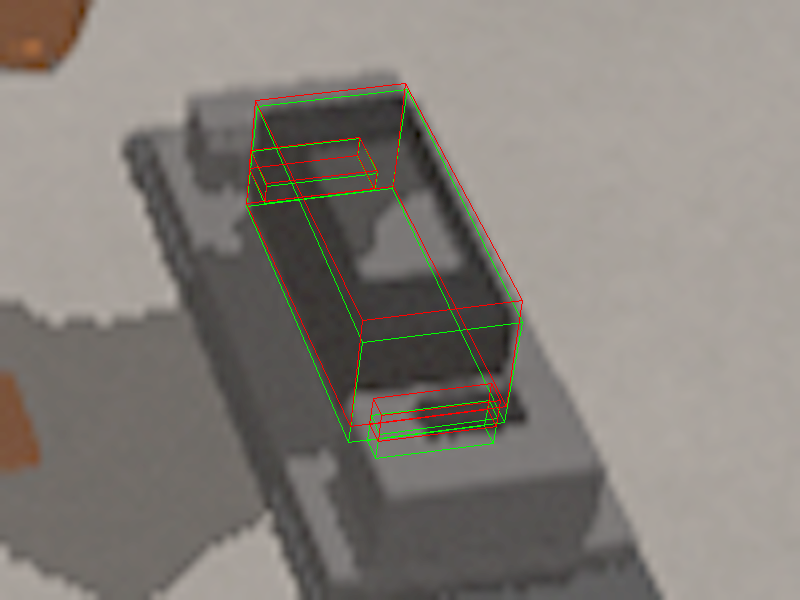

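View pics/f_wrist.png

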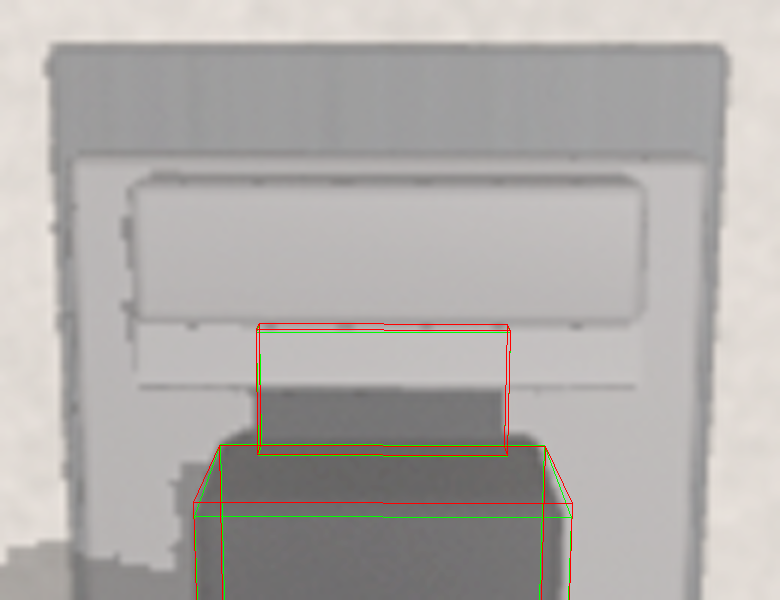

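The flat model (green) matches the pack in all three views, and the 0.05 rad raised model (red) does not. I'll look straight down at the foot and catch gap, checking clearance to the camera first.

Run:
```python
from g import *
def ray(cam,uv,z):
    m=CM[cam];T=m["extrinsics"];d=T[:3,:3]@np.linalg.solve(m["mtx"],[uv[0],uv[1],1]);t=T[:3,3];return t+d*(z-t[2])/d[2]
print(ray("side",(392,197),.05),ray("side",(415,192),.05))
w=pose2(CH[:3],[.058,0,.03])[0]; u=pose2([0,0,CH[2]],[1,0,0])[0]
a=w+u*.0715; a[2]=.2; print(a)
plan(a,Rdown(CY),5)
```

```text
[0.69765121 0.00396869 0.05      ] [0.75854537 0.00937376 0.05      ]
[0.6534665  0.16099615 0.2       ]
dist 181.4mm rot [-0.05 -0.51  0.03] rows 5
[ [-3.61,0.0,0.34,-0.01,-0.1,0.01],[-3.61,0.01,0.35,-0.01,-0.1,0.01],[-3.61,0.0,0.35,-0.01,-0.1,0.01],[-3.61,0.0,0.36,-0.01,-0.1,0.01],[-3.61,0.01,0.36,-0.01,-0.1,0.01] ]
```

{"name": "apply_moves", "arguments": {
  "commands": [
    [[-3.6,0,0.3,0,-0.1,0],[-3.6,0,0.3,0,-0.1,0],[-3.6,0,0.3,0,-0.1,0],[-3.6,0,0.3,0,-0.1,0],[-3.6,0,0.3,0,-0.1,0]]
  ]
}}

```text
time_s: 16.47
tcp_pos: [0.6544, 0.1605, 0.2013]
tcp_rot: [0.079, 0.997, -0.001, -0.001]
ft_force: [0.8, 0.1, 0.8]
width: 0.0702
```

{"name": "apply_moves", "arguments": {
  "commands": [
    [[0,0,0,0,0,0],[0,0,0,0,0,0],[0,0,0,0,0,0],[0,0,0,0,0,0],[0,0,0,0,0,0]]
  ]
}}

```text
time_s: 16.88
tcp_pos: [0.6509, 0.1622, 0.202]
tcp_rot: [0.078, 0.997, -0.0, -0.001]
ft_force: [-0.0, -0.9, 0.0]
width: 0.0703
```

Run:
```python
from g import *
s=monitor.state(); print(s["time_s"],s["tcp_pos"])
pickle.dump(s,open("w9.pkl","wb"))
im=optics.snapshot("wrist"); cv2.imwrite("pics/w9.png",im)
w=pose2(CH[:3],[.058,0,.03])[0]; uv=proj("wrist",w,wristT(s))[0]; print(uv)
x,y=int(uv[0]-50),max(0,int(uv[1]-37))
crop(im,x,y,100,75,"pics/w9c.png",8)
```

```text
16.8833 [0.65088024 0.16215952 0.20200698]
[322.74495433 110.32143597]
```

View pics/w9c.png

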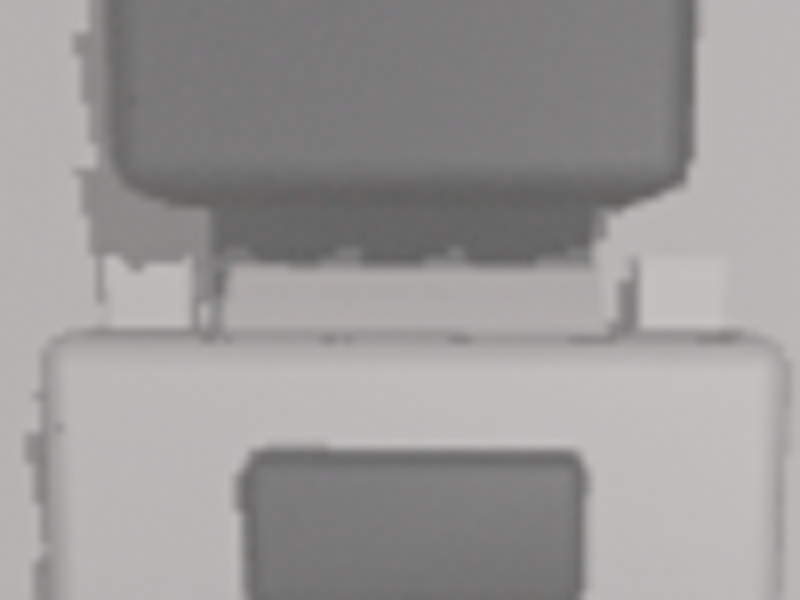

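Straight down at the gap, the light steel tooth (crop rows 265–335) stands fully out, nearly as far as the horns. It covers the end of the dark foot, which lies between the horns. I'll do a quick bystander check, then hand in.

Run:
```python
from plant import monitor,optics,order
import cv2,numpy as np
for n,rois in(("scene",{"camera":(345,240,75,85),"stapler":(455,140,35,60),"mug":(105,230,65,75)}),("side",{"camera":(380,160,60,60),"stapler":(265,98,52,32),"mug":(365,355,60,45)})):
    a=cv2.imread(f"pics/{n}0.png").astype(int);b=optics.snapshot(n);cv2.imwrite(f"pics/{n}_end.png",b)
    for k,(x,y,w,h) in rois.items(): print(n,k,"mean diff",np.abs(a-b.astype(int))[y:y+h,x:x+w].mean().round(2))
s=monitor.state();print(s["time_s"],s["ft_force"],s["width"])
```

```text
scene camera mean diff 10.92
scene stapler mean diff 13.32
scene mug mean diff 5.87
side camera mean diff 8.86
side stapler mean diff 3.36
side mug mean diff 3.05
17.0333 [ 0.17361865  0.17347465 -0.52577107] 0.0708236777384085
```

View pics/side_end.png

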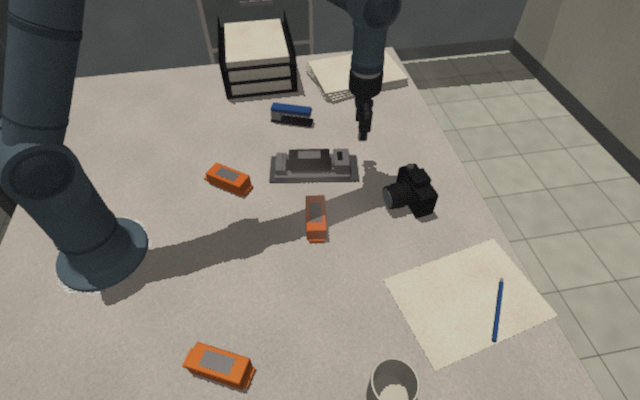

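The pack is in the charger. The camera (410,190), stapler (291,115) and mug (394,385) sit at the same pixels as in the first side picture, and the differences come from shadow and noise.

```bash
python3 -c "
from plant import order
print(order.job_done())"
```

```text
the job is handed in; nothing more can be done
None
```

I seated the black battery pack in the charger and handed the job in at about 17 s, with the gripper open and touching nothing. I hooked the tongue under the lip at about 0.33 rad of tilt, slid it to the back wall, then swung the foot end down. I pressed with up to about 30 N while still gripping.

**Checks that passed:**
- **Latch:** a gentle tug on the gripped pack met about 7 N beyond its weight with only 0.4 mm of rise. A view from straight above shows the tooth fully out over the foot, between the horns.
- **Fit:** the flat, seated model of the pack matches all three views after release.
- **Bystanders:** the camera, stapler and mug stand where they stood in the first pictures.

**Checks that disagreed:**
- **Cradle offset:** the estimates ranged from -6.6 to -4.3 mm, and the seated overlay was about 2 mm off along x. I settled it by feeling for the back wall.
- **Bystander image comparison:** the automatic before-and-after difference was not zero. I put that down to arm shadow and noise, and judged by eye from the final side picture.

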